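# Put three swapped bench tools back on their own pads

### The job

The three tools lie on each other's pads: put the pliers on the yellow pad, the screwdriver on the blue pad and the flux syringe on the red pad, each lying flat, centred on its pad and lengthways along it (either way round). Set one tool down on the empty black pad first, to make room, and put it on its own pad in the end. The tools must never touch one another, and the solder spool, the tip cleaner and the marker behind and beside the pads stay where they are.

Things in the scene. Friction and masses are not known exactly. Their poses are not given: they have to be found in the camera images.
- needle_pliers_mid (a point): needle-nose pliers lying flat: black handles, steel nose, 134 x 43 x 11 mm, about 85 g, rigid. The point is mid-length, 5 mm above the underside. x: along the tool toward the nose, y: across, z: up. The handles spread in a V from the pivot (x = +18 mm) to 43 mm over all behind; grip across y from x = -20 mm to the point. Starts on the blue pad; its own is yellow.
- driver_fine_mid (a point): small screwdriver lying flat: pale mint-green handle, thin steel shaft, 131 x 14 x 15 mm, about 60 g. The point is mid-length, 7.5 mm above the underside. x: along the tool toward the shaft's tip, y: across, z: up. The handle, 14 mm wide, 15 mm high, runs from x = -64 to +3 mm; grip it across y at x = -30 mm. Starts on the red pad; its own is blue.
- flux_syringe_mid (a point): closed, rigid flux syringe lying flat: clear whitish barrel, thin blue needle tip, 119 x 28 x 17 mm, about 30 g. The point is mid-length, 8 mm above the underside. x: along it toward the plunger, y: across, z: up. The barrel, 12 mm wide, 16 mm high, runs from x = -44 to +36 mm; grip it across y at the point. Starts on the yellow pad; its own is red.
- pad_yellow: tool pad, fixed to the bench: yellow rubber mat 140 x 70 mm, 4 mm thick, with a thin white border line. Origin: centre of its underside on the bench (top face at z = +4 mm). x: along its length, y: across, z: up. The pliers' place.
- pad_blue: tool pad, fixed to the bench: blue rubber mat 140 x 70 mm, 4 mm thick, with a thin white border line. Origin: centre of its underside on the bench (top face at z = +4 mm). x: along its length, y: across, z: up. The screwdriver's place.
- pad_red: tool pad, fixed to the bench: red rubber mat 140 x 70 mm, 4 mm thick, with a thin white border line. Origin: centre of its underside on the bench (top face at z = +4 mm). x: along its length, y: across, z: up. The syringe's place.
- pad_black: tool pad, fixed to the bench: black rubber mat 140 x 70 mm, 4 mm thick, with a thin white border line. Origin: centre of its underside on the bench (top face at z = +4 mm). x: along its length, y: across, z: up. The spare: empty at the start, for parking a tool.
- spool: solder wire on a blue spool, standing, 62 mm in diameter and 76 mm high; bystander behind the pads. Origin: centre of its underside.
- cleaner: tip cleaner, round black cup with brass wool, 64 mm in diameter, 37 mm high; bystander. Origin: centre of its underside.
- marker: felt marker lying flat, light barrel with black cap, 126 x 11 x 13 mm; bystander behind the pads. Origin: mid-length, on its underside. x: along its length.
There are look-alikes about, which are no part of the job. Of the things that look like the pad_blue, the larger one is meant.

How it is judged:
By the outcome, as a careful person would: the job done as asked, in the order asked, and still so for the second after the job is handed in, with the robot touching nothing.
It also fails if it takes over 99 s, if anything falls off the work surface, if the arm or the gripper's body presses on something with over 40 N, if the wrist force passes 120 N, or if a joint passes its speed limit or range.

### The arm

A 6-joint arm with a two-finger parallel gripper is mounted at the origin on the work surface; the furniture and walls round the work are solid. World frame = base frame: x ahead of the robot, y to its left, z up, the work surface at z = 0. Lengths are in m, angles in degrees, forces in N, time in s.
With the tool pointing down it reaches from about 0.4 to 0.825 m from the base axis. Payload 7 kg.
Tool frame: the origin (TCP) lies at the very end of the fingers, on their centre line; the grasp point (between the pads) lies 19 mm behind it (r.hold_point_z is the distance from the TCP to the grasp point, in m); z points along the fingers, y is the direction in which the jaws open and shut (so a half turn about z gives the same grasp; the last joint's range is limited). The gripper opens to 88 mm and grips with 3 to 60 N. Pads are 19 mm wide; open, the fingers measure 130 mm over their backs; the gripper's body (78 mm by 193 mm) begins 47 mm behind the grasp point.
Start: joints at [-56.66, 20.546, 0.682, 0, -70.136, -16.507], TCP at [0.195, -0.646, 0.227] pointing down, gripper open.
Joint ranges: [-176.03, 176.03], [-82.01, 121.73], [-58.28, 71.71], [-173.87, 95.51], [-174.79, -0.11], [-173.66, 173.66]. Speed limits (degrees/s): [136.94, 136.94, 172.46, 180, 180, 180].

### API

Orientations are given as [roll, pitch, yaw] about the fixed x, y, z axes, in that order (R = Rz(yaw) Ry(pitch) Rx(roll)).
In Python, from plant import r gives the robot as it stands. The module is installed in compiled form; this text tells all that it offers.
- The arm moves only by the shell command python3 -m inch 'ROWS' [FORCE]. ROWS is text: rows parted by semicolons, each of 7 numbers parted by spaces: the shift along the tool's x, y, z in m, then the turn, a rotation vector about the tool's x, y, z in rad, then the opening, from 0 (shut) to 1 (fully open). In form: tx ty tz ax ay az jaw; .... A call has 1 to 20 rows; each row shifts and turns the commanded pose from where the row before left it, along the tool's axes as they then stand; what a row does not reach is not made up. A row lasts 1/12 s, in which the tool goes at most 41.7 mm and 7.16 degrees, less where a joint would pass 70% of its speed; a pose out of reach is approached as far as the arm can. A call with a gripper value outside its range is refused whole. The fingers move at their own pace and stop on an object; FORCE is the grip in N (left out, the last holds). Time passes only in rows, so rows that do not move let the fingers close. It gives the time, the measured TCP pose, the force and the opening at its end, in the units of the state.
- r.get_state(): the state, without advancing time (a new reading comes with each control period).
- r.capture(name): name is "side" or "top"; returns the picture (400x640x3 uint8, red, green, blue); there is no depth.
- r.camera_params(name): a dict with "vfov" (degrees; the focal length in pixels is half the picture's height over the tangent of half this angle, whatever the lens; pixels are square), "cx", "cy" (the principal point, pixels), "distortion" ([k1, k2, p1, p2, k3] as OpenCV has them; the pictures are not rectified), "R" (3x3) and "t" (3): a world point X has camera coordinates R X + t. Camera axes: x right, y down, z forward; pixel columns grow to the right and rows downward; lengths in m; the calibration is good to about 2 mm. A picture is of the moment at which its call begins. camera_params takes no time and is no camera call.
- r.close_job(): hands the job in, once; it reports no verdict.
Trained networks look in the newest picture that a camera, given by its name, has taken for a name from the list of things; names that differ only in an ending like _2 or _b are one class to them, and where a whole thing is asked for, a point or a joint stands for the part that bears it (a point fixed in the world has none). Each returns a list of dicts, best first, with "p" (0 to 1); they miss things now and then, are a little off and sometimes report something else, mostly with a low value. They report only what shows in the picture. A call takes as long as a camera call. They do not tell look-alikes from the thing itself.
- r.recognise(target, camera): "xy" ([column, row] in pixels, amid what is visible of it).
The state is a dict: "time_s": time; "joints": joint angles; "qd": joint speeds; "joint_torque": joint torques, N m; "tcp_pos": TCP position; "eef_rot": TCP orientation; "contact_force": force on the tool from outside, world axes, zero at the start; "moment": the same for the moment, N m; "gripper_width": finger opening in m.
Only numpy, scipy, OpenCV 4.12 (cv2) and the standard library are available. Lean on these libraries where they do the work, as an engineer would, in place of code of your own. Each camera call takes 0.05 s, during which the arm holds its last target.

## Working session

There is one attempt and no reset: what is moved stays moved. The work goes in short steps, Python scripts to look and compute and a shell command to move; the robot and the scene stay as the last step left them, time stands still between calls to the robot, and variables do not carry over. Pictures are saved under pics/ and viewed, and the job is handed in when it is done.

```bash
mkdir -p pics; ls; python3 - <<'E'
from plant import r
import cv2
for n in ("top","side"):
    im=r.capture(n); cv2.imwrite(f"pics/{n}0.png",im[:,:,::-1])
    print(n,r.camera_params(n))
s=r.get_state()
for k,v in s.items(): print(k,v)
print(r.hold_point_z)
E
```

```text
pics
top {'vfov': 47.21060080626534, 'cx': 322.5128271851173, 'cy': 205.22877603507968, 'distortion': array([-0.02768529,  0.        ,  0.        ,  0.        ,  0.        ]), 'R': array([[-0.01885409, -0.99978159, -0.00901597],
       [-0.99164117,  0.01985027, -0.1274902 ],
       [ 0.12764132,  0.0065369 , -0.99179885]]), 't': array([-0.07305783,  0.5366203 ,  0.97379605])}
side {'vfov': 45.36602659905522, 'cx': 321.91796484599257, 'cy': 197.28169985629475, 'distortion': array([-0.03207168,  0.        ,  0.        ,  0.        ,  0.        ]), 'R': array([[-0.95329128, -0.3020465 ,  0.00191139],
       [-0.19856789,  0.6219081 , -0.75749661],
       [ 0.22761049, -0.72249445, -0.6528363 ]]), 't': array([0.46951021, 0.19174131, 1.09678625])}
time_s 0.1
joints [-5.66592205e+01  2.05886553e+01  6.37956815e-01 -1.89570547e-02
 -7.01351375e+01 -1.65081416e+01]
qd [ 0.02960612 -0.09948375  0.10276818  0.12160258  0.01155244  0.1141021 ]
joint_torque [-1.06083233e-03 -5.84160948e+01  2.93752098e+01  7.01556891e+00
  1.02030986e-02 -4.65919322e-05]
tcp_pos [ 0.19532849 -0.64565437  0.22568949]
eef_rot [ 1.79912638e+02 -7.30584794e-03 -1.63173811e+02]
contact_force [ 0.47396518 -0.44356412  0.0119205 ]
moment [-0.03273759 -0.02096054  0.01341105]
gripper_width 0.08766081386196081
0.0188
```

View pics/top0.png

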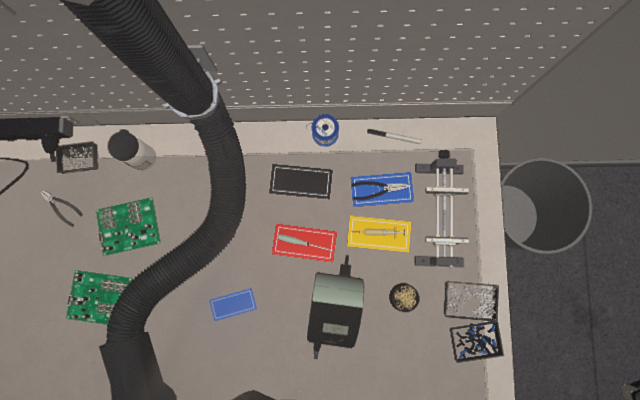

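View pics/side0.png

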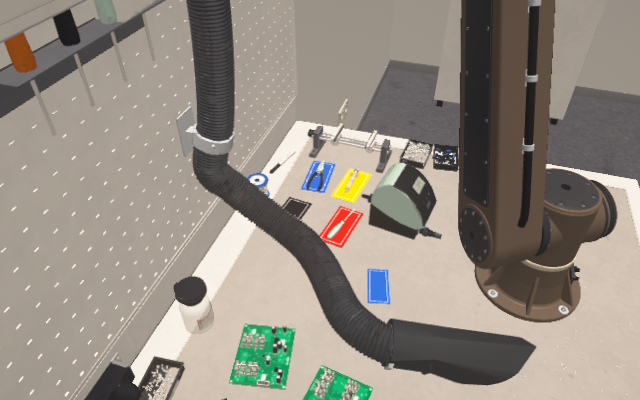

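```bash
cat > h.py <<'E'
import numpy as np, cv2
from plant import r
def K(n):
    p=r.camera_params(n); f=200/np.tan(np.radians(p['vfov']/2))
    return np.array([[f,0,p['cx']],[0,f,p['cy']],[0,0,1]]),p['distortion'],p['R'],p['t']
def proj(n,X):
    k,d,R,t=K(n); return cv2.projectPoints(np.float64(X).reshape(-1,3),cv2.Rodrigues(R)[0],t,k,d)[0].reshape(-1,2)
def unproj(n,px,z):
    k,d,R,t=K(n); u=cv2.undistortPoints(np.float64(px).reshape(-1,1,2),k,d).reshape(-1,2)
    v=np.c_[u,np.ones(len(u))]@R; c=-R.T@t
    return c+v*((z-c[2])/v[:,2])[:,None]
def ortho(n,im,x0,x1,y0,y1,z,s=1000.):
    # rows: x decreasing down, cols: y decreasing right ; s px per m
    xs=np.arange(x1,x0,-1/s); ys=np.arange(y1,y0,-1/s)
    Y,X=np.meshgrid(ys,xs); P=np.stack([X,Y,np.full_like(X,z)],-1).reshape(-1,3)
    m=proj(n,P).astype(np.float32).reshape(X.shape+(2,))
    return cv2.remap(im,m[...,0],m[...,1],cv2.INTER_CUBIC)
E
python3 - <<'E'
from h import *
k,d,R,t=K('top'); print('cam',-R.T@t); k,d,R,t=K('side'); print('cam side',-R.T@t)
names="needle_pliers_mid driver_fine_mid flux_syringe_mid pad_yellow pad_blue pad_red pad_black spool cleaner marker".split()
im={n:r.capture(n) for n in('top','side')}
for n in names:
    for c in('top','side'):
        for o in r.recognise(n,c)[:3]: print(n,c,np.round(o['xy'],1),round(o['p'],2),np.round(unproj(c,o['xy'],.006),3))
print(unproj('top',[[275,165],[330,195],[410,235],[310,350],[360,270],[416,170],[462,265]],0.004))
o=ortho('top',im['top'],.35,.75,-.4,.1,.004,1600)
cv2.imwrite('pics/o0.png',o[:,:,::-1]); print(o.shape)
E
```

```text
cam [ 0.40646073 -0.09005954  1.03356494]
cam side [0.23601359 0.81499042 0.86036785]
needle_pliers_mid top [377.5 186.8] 0.75 [[ 0.578 -0.209  0.006]]
needle_pliers_mid side [321.4 171.4] 0.54 [[ 0.57  -0.24   0.006]]
driver_fine_mid top [291.8 238.2] 0.67 [[ 0.465 -0.013  0.006]]
driver_fine_mid side [333.6 233.9] 0.52 [[ 0.463 -0.005  0.006]]
flux_syringe_mid top [382.  231.9] 0.65 [[ 0.476 -0.216  0.006]]
flux_syringe_mid side [351.2 180.3] 0.5 [[ 0.477 -0.227  0.006]]
pad_yellow side [353.2 187.4] 0.94 [[ 0.463 -0.198  0.006]]
pad_blue top [236.3 302.2] 0.62 [[0.326 0.111 0.006]]
pad_blue top [380.1 192. ] 0.57 [[ 0.566 -0.215  0.006]]
pad_blue side [315.6 176.9] 0.98 [[ 0.578 -0.211  0.006]]
pad_blue side [377.1 286.7] 0.59 [[0.322 0.126 0.006]]
pad_red top [306.2 240.5] 0.86 [[ 0.46  -0.045  0.006]]
pad_red side [336.2 231.2] 0.75 [[ 0.46  -0.016  0.006]]
pad_red side [341.5 226. ] 0.66 [[ 0.452 -0.039  0.006]]
pad_black top [301.3 182.8] 0.77 [[ 0.591 -0.036  0.006]]
pad_black side [295.3 207.3] 0.68 [[ 0.589 -0.07   0.006]]
spool top [327.  131.5] 0.71 [[ 0.71  -0.097  0.006]]
spool side [262.7 183. ] 0.68 [[ 0.712 -0.139  0.006]]
cleaner top [380.7 189.6] 0.66 [[ 0.572 -0.216  0.006]]
cleaner top [403.7 296.2] 0.57 [[ 0.333 -0.259  0.006]]
marker top [388.2 136.3] 0.72 [[ 0.696 -0.238  0.006]]
marker side [285.6 161.6] 0.57 [[ 0.687 -0.253  0.006]]
marker side [319.1 179.1] 0.4 [[ 0.566 -0.204  0.006]]
[[ 0.63431692  0.02411283  0.004     ]
 [ 0.56207362 -0.10074243  0.004     ]
 [ 0.4675606  -0.27864463  0.004     ]
 [ 0.22049416 -0.04990909  0.004     ]
 [ 0.39184113 -0.16402639  0.004     ]
 [ 0.61598842 -0.29882413  0.004     ]
 [ 0.39828657 -0.39193906  0.004     ]]
(640, 800, 3)
```

```bash
python3 - <<'E'
from h import *
im=r.capture('side'); cv2.imwrite('pics/s1.png',cv2.resize(im[120:260,220:460],None,fx=3.3,fy=3.3,interpolation=cv2.INTER_CUBIC)[:,:,::-1])
E
```

```text
(no output)
```

View pics/o0.png

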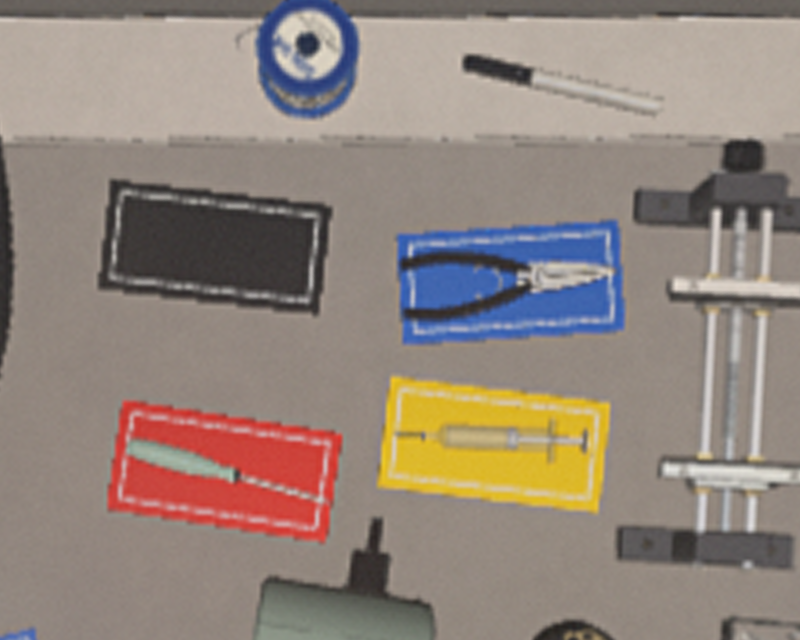

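View pics/s1.png

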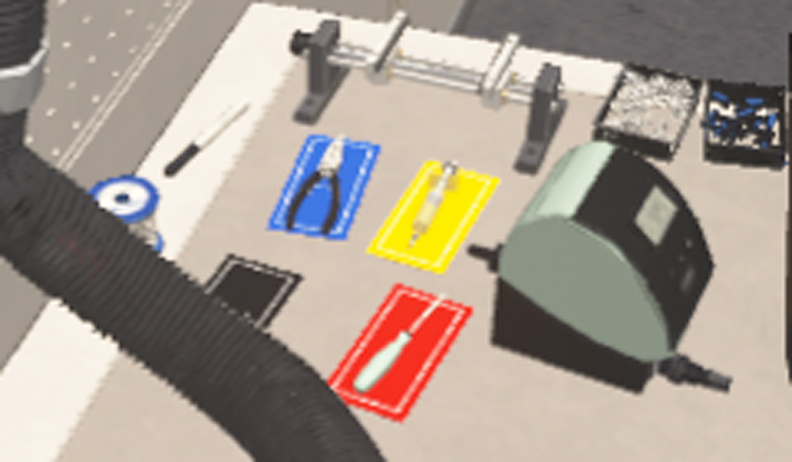

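```bash
python3 - <<'E'
from h import *
for c,b in(('top',(240,360,260,480)),('side',(150,250,350,480))):
    im=r.capture(c); y0,y1,x0,x1=b
    z=cv2.resize(im[y0:y1,x0:x1],None,fx=6 if c=='side' else 3.6,fy=6 if c=='side' else 3.6,interpolation=cv2.INTER_CUBIC); cv2.imwrite(f'pics/st_{c}.png',z[:,:,::-1]); print(z.shape)
E
```

```text
(432, 792, 3)
(600, 780, 3)
```

View pics/st_top.png

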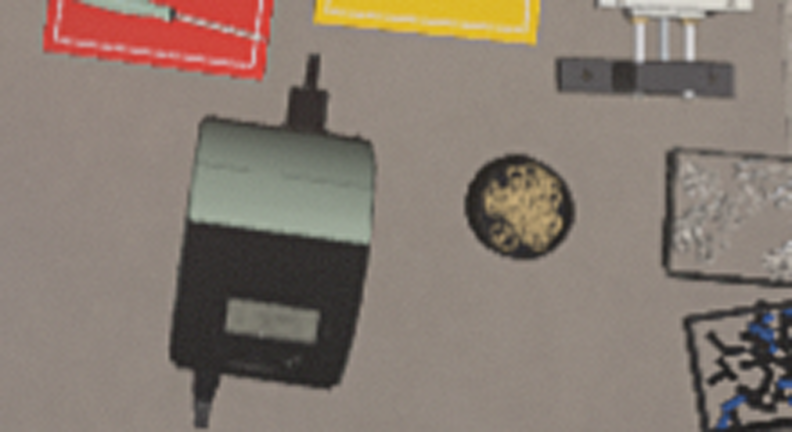

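View pics/st_side.png

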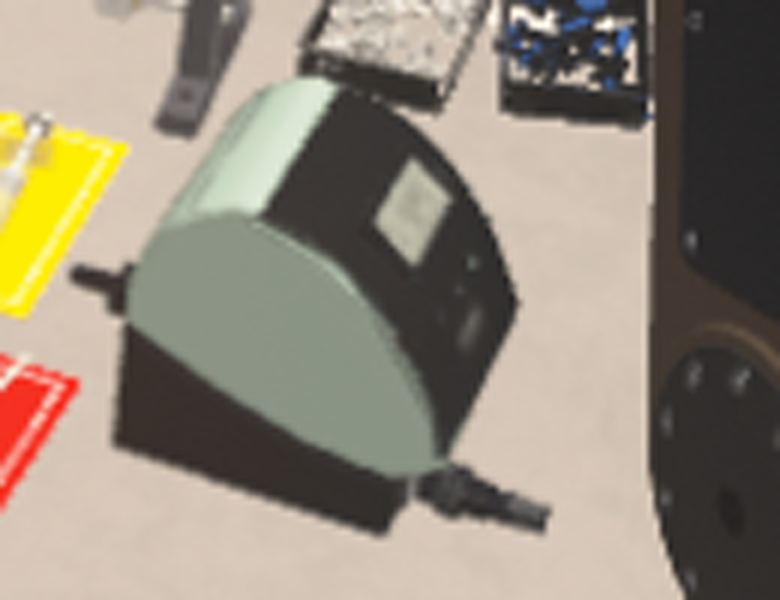

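```bash
cat >> h.py <<'E'
def tri(a,b):
    def ray(n,px):
        k,d,R,t=K(n); u=cv2.undistortPoints(np.float64(px).reshape(1,1,2),k,d).ravel(); v=np.r_[u,1]@R; return -R.T@t,v/np.linalg.norm(v)
    c1,v1=ray('top',a); c2,v2=ray('side',b)
    s=np.linalg.lstsq(np.c_[v1,-v2],c2-c1,rcond=None)[0]; p,q=c1+s[0]*v1,c2+s[1]*v2
    return (p+q)/2,np.linalg.norm(p-q)
E
python3 - <<'E'
from h import *
T=lambda x,y:(260+x/3.6,240+y/3.6); S=lambda x,y:(350+x/6,150+y/6)
np.set_printoptions(precision=3,suppress=True)
print(tri(T(190,222),S(262,215)),tri(T(366,243),S(335,92)))
print('base corner',unproj('side',[S(115,445)],0))
print('rear edge top z=.06,.08',unproj('top',[T(205,118),T(372,140)],.06),unproj('side',[S(128,320)],.06))
# PCB holder posts
print('holder knob-post top', tri((444,157),(320,140)))
for z in(0,.03,.06): print(unproj('top',[(451,180),(447,238),(440,253)],z).round(3).tolist())
# spool
print(tri((325,124),(258,178)))
# reprojection check: pads
E
```

```text
(array([ 0.336, -0.062,  0.149]), np.float64(0.0001339173432234326)) (array([ 0.323, -0.155,  0.146]), np.float64(0.0002107737510828931))
base corner [[ 0.387 -0.073  0.   ]]
rear edge top z=.06,.08 [[ 0.389 -0.069  0.06 ]
 [ 0.374 -0.166  0.06 ]] [[ 0.389 -0.086  0.06 ]]
holder knob-post top (array([ 0.626, -0.359,  0.032]), np.float64(0.025758433984230306))
[[0.592, -0.379, 0.0], [0.459, -0.363, 0.0], [0.426, -0.345, 0.0]]
[[0.587, -0.37, 0.03], [0.458, -0.355, 0.03], [0.425, -0.338, 0.03]]
[[0.581, -0.362, 0.06], [0.456, -0.347, 0.06], [0.425, -0.33, 0.06]]
(array([ 0.707, -0.093,  0.061]), np.float64(0.008551840613700321))
```

```bash
python3 - <<'E'
from h import *
np.set_printoptions(precision=3,suppress=True)
top=np.float64([(195,100),(222,140),(230,175),(222,215),(195,250),(160,280),(130,310),(125,350),(130,375)])
sp=np.float64([(205,0),(208,60),(210,120),(205,160),(228,195),(262,215),(300,250),(322,285),(345,320),(390,347),(440,355),(500,355)])
# dense
ps=np.concatenate([sp[i]+(sp[i+1]-sp[i])*np.linspace(0,1,40)[:,None] for i in range(len(sp)-1)])
for t in top:
    b=min(((tri(t,p)[1],tri(t,p)[0],p) for p in ps),key=lambda a:a[0]); print(t,b[2],b[1],round(b[0],4))
im=r.capture('side')
E
```

```text
[195. 100.] [208.538 165.385] [0.695 0.135 0.268] 0.0002Traceback (most recent call last):
  File "<stdin>", line 8, in <module>
  File "<stdin>", line 8, in <genexpr>
  File "h.py", line 21, in tri
    c1,v1=ray('top',a); c2,v2=ray('side',b)
                              ~~~^^^^^^^^^^
  File "h.py", line 20, in ray
    k,d,R,t=K(n); u=cv2.undistortPoints(np.float64(px).reshape(1,1,2),k,d).ravel(); v=np.r_[u,1]@R; return -R.T@t,v/np.linalg.norm(v)
            ~^^^
  File "h.py", line 4, in K
    p=r.camera_params(n); f=200/np.tan(np.radians(p['vfov']/2))
ValueError: time passes only in moves, steps and waits
```

```bash
python3 - <<'E'
s=open('h.py').read()
s=s.replace("def K(n):\n","from functools import lru_cache\n@lru_cache(None)\ndef K(n):\n"); open('h.py','w').write(s)
E
python3 - <<'E'
from h import *
np.set_printoptions(precision=3,suppress=True)
print(r.get_state()['time_s'])
top=np.float64([(195,100),(222,140),(230,175),(222,215),(195,250),(160,280),(130,310),(125,350),(130,375)])
sp=np.float64([(205,0),(208,60),(210,120),(205,160),(228,195),(262,215),(300,250),(322,285),(345,320),(390,347),(440,355),(500,355)])
ps=np.concatenate([sp[i]+(sp[i+1]-sp[i])*np.linspace(0,1,40)[:,None] for i in range(len(sp)-1)])
for t in top:
    b=min(((tri(t,p)[1],tri(t,p)[0],p) for p in ps),key=lambda a:a[0]); print(t,b[2],b[1],round(b[0],4))
# pads
im=r.capture('top'); s=2000; o=ortho('top',im,.35,.7,-.4,.1,.004,s); cv2.imwrite('o.png',o[:,:,::-1])
hsv=cv2.cvtColor(o,cv2.COLOR_RGB2HSV)
ms={'yellow':cv2.inRange(hsv,(20,150,100),(35,255,255)),'red':cv2.inRange(hsv,(0,150,100),(8,255,255))|cv2.inRange(hsv,(172,150,100),(180,255,255)),'blue':cv2.inRange(hsv,(100,120,80),(125,255,255)),'black':cv2.inRange(hsv,(0,0,0),(180,255,75))}
for n,m in ms.items():
    m=cv2.morphologyEx(m,cv2.MORPH_CLOSE,np.ones((25,25)))
    m=cv2.morphologyEx(m,cv2.MORPH_OPEN,np.ones((25,25)))
    for c in cv2.findContours(m,cv2.RETR_EXTERNAL,cv2.CHAIN_APPROX_NONE)[0]:
        if cv2.contourArea(c)<20000: continue
        (cx,cy),wh,a=cv2.minAreaRect(c); bp=cv2.boxPoints(((cx,cy),wh,a))
        w=np.c_[.7-bp[:,1]/s,.1-bp[:,0]/s]
        e=max((w[1]-w[0],w[2]-w[1]),key=np.linalg.norm); e=e if e[1]<0 else -e
        print(n,(.7-cy/s).__round__(4),(.1-cx/s).__round__(4),np.float64(wh)/s,'area',cv2.contourArea(c)/s/s,'ang of x axis',np.degrees(np.arctan2(e[1],e[0])).round(2))
E
```

```text
1.35
[195. 100.] [208.538 165.385] [0.695 0.135 0.268] 0.0002
[222. 140.] [238.462 201.154] [0.652 0.111 0.162] 0.0001
[230. 175.] [266.872 219.487] [0.59  0.104 0.117] 0.0001
[222. 215.] [296.103 246.41 ] [0.513 0.128 0.079] 0.0002
[195. 250.] [318.051 278.718] [0.441 0.189 0.063] 0.0005
[160. 280.] [337.333 308.333] [0.379 0.258 0.075] 0.0007
[130. 310.] [360. 329.] [0.321 0.308 0.101] 0.0
[125. 350.] [401.538 348.846] [0.241 0.32  0.091] 0.0008
[130. 375.] [429.744 353.359] [0.191 0.311 0.086] 0.001
yellow 0.4724 -0.2086 [0.139 0.069] area 0.009340125000000001 ang of x axis -96.69
red 0.4558 -0.04 [0.139 0.069] area 0.008387875 ang of x axis -98.65
blue 0.5738 -0.219 [0.068 0.139] area 0.009215875 ang of x axis -86.47
black 0.596 -0.0341 [0.139 0.068] area 0.009029 ang of x axis -96.6
```

```bash
cat > pads.py <<'E'
from h import *
np.set_printoptions(precision=4,suppress=True)
def masks(o):
    hsv=cv2.cvtColor(o,cv2.COLOR_RGB2HSV)
    return {'yellow':cv2.inRange(hsv,(20,130,100),(35,255,255)),'red':cv2.inRange(hsv,(0,150,100),(8,255,255))|cv2.inRange(hsv,(172,150,100),(180,255,255)),'blue':cv2.inRange(hsv,(100,120,80),(125,255,255)),'black':cv2.inRange(hsv,(0,0,0),(180,255,85))}
def pads(cam,im,s=2000):
    o=ortho(cam,im,.35,.7,-.4,.1,.004,s)
    for n,m in masks(o).items():
        m=cv2.morphologyEx(m,cv2.MORPH_CLOSE,np.ones((21,21))); m=cv2.morphologyEx(m,cv2.MORPH_OPEN,np.ones((9,9)))
        for c in cv2.findContours(m,cv2.RETR_EXTERNAL,cv2.CHAIN_APPROX_NONE)[0]:
            h=cv2.convexHull(c); A=cv2.contourArea(h)/s/s
            if not .008<A<.012: continue
            M=cv2.moments(h); cx,cy=M['m10']/M['m00'],M['m01']/M['m00']
            th=.5*np.arctan2(2*M['mu11'],M['mu20']-M['mu02'])  # in image: x right=-Y, y down=-X
            d=np.array([-np.sin(th),-np.cos(th)]) # world X,Y
            if d[1]>0:d=-d
            print(cam,n,np.array([.7-(cy+.5)/s,.1-(cx+.5)/s]),'A',round(A,5),'ang',np.degrees(np.arctan2(d[1],d[0])).round(2))
if __name__=='__main__':
    for c in('top','side'): pads(c,r.capture(c))
    im=r.capture('top'); o=ortho('top',im,.35,.7,-.4,.1,.010,4000)
    def crop(n,x,y,w=.09,h=.055):
        a=o[int((.7-x-h)*4000):int((.7-x+h)*4000),int((.1-y-w)*4000):int((.1-y+w)*4000)]; print(n,a.shape,'x0 top',x+h,'y left',y+w); cv2.imwrite(f'pics/{n}.png',a[:,:,::-1])
    crop('pl',.573,-.217); crop('sy',.473,-.209); crop('dr',.456,-.041)
E
python3 pads.py
```

```text
top yellow [ 0.4722 -0.2088] A 0.00973 ang -96.83
top red [ 0.4557 -0.0402] A 0.00946 ang -98.79
top blue [ 0.5736 -0.2193] A 0.0094 ang -86.36
top black [ 0.5957 -0.0342] A 0.00955 ang -96.53
side yellow [ 0.4718 -0.2109] A 0.00988 ang -96.75
side red [ 0.4551 -0.0423] A 0.00944 ang -97.9
side blue [ 0.5732 -0.221 ] A 0.00937 ang -86.63
pl (440, 720, 3) x0 top 0.628 y left -0.127
sy (440, 720, 3) x0 top 0.528 y left -0.119
dr (440, 720, 3) x0 top 0.511 y left 0.048999999999999995
```

View pics/pl.png

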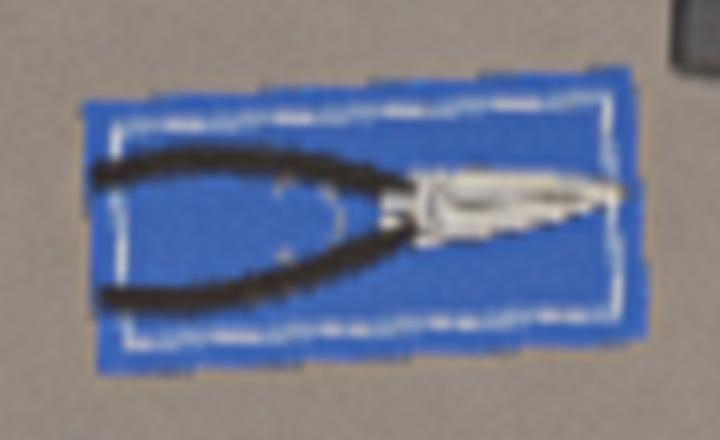

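View pics/sy.png

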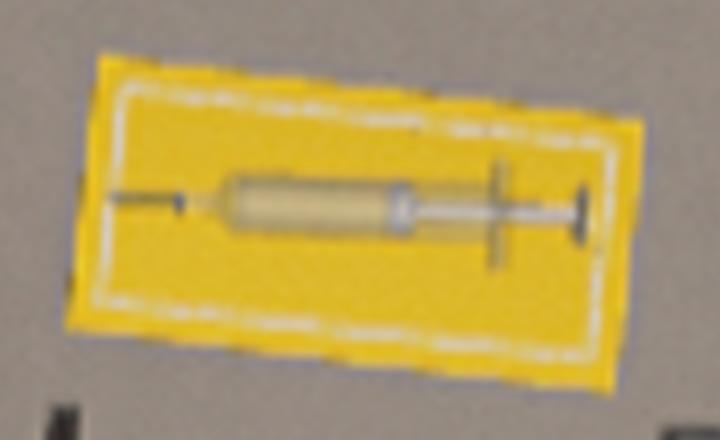

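View pics/dr.png

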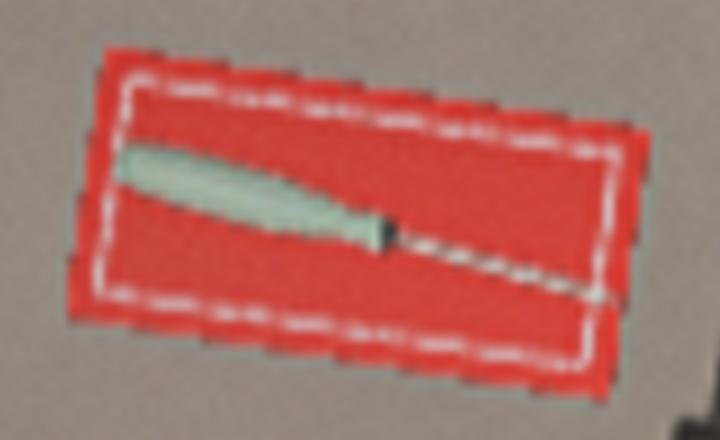

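```bash
python3 - <<'E'
from h import *
np.set_printoptions(precision=3,suppress=True)
print(tri((427,189),(332,143.6)),tri((427,240),(367.6,148.8)))
# plug tip of station
print(tri((260+313/3.6,240+58/3.6),(350+75/6,150+275/6)))
# spool
print('spool top', unproj('top',[(325,127)],.076), unproj('side',[(257.5,180)],.076))
E
python3 -m inch '0 0 -0.04 0 0 0 1; 0 0 -0.04 0 0 0 1' 30
```

```text
(array([ 0.561, -0.309,  0.061]), np.float64(0.002774417374841427)) (array([ 0.452, -0.302,  0.071]), np.float64(0.001515781994707873))
(array([ 0.423, -0.134,  0.037]), np.float64(0.00012936062330152486))
spool top [[ 0.7   -0.092  0.076]] [[ 0.691 -0.068  0.076]]
time_s: 1.72
tcp_pos: [0.1948, -0.6447, 0.3047]
eef_rot: [179.6, -0.1, -163.2]
contact_force: [0.9, -1.9, 1.0]
gripper_width: 0.0877
```

```bash
cat > go.py <<'E'
import sys; from plant import r; import numpy as np
from scipy.spatial.transform import Rotation as Ro
np.set_printoptions(precision=4,suppress=True)
x,y,z,yaw=map(float,sys.argv[1:5]); s=r.get_state()
Rc=Ro.from_euler('xyz',s['eef_rot'],degrees=True); Rt=Ro.from_euler('xyz',[180,0,yaw],degrees=True)
d=np.array([x,y,z])-s['tcp_pos']
rv=(Rc.inv()*Rt).as_rotvec()
print('t',round(s['time_s'],2),'pos',s['tcp_pos'],'rot',s['eef_rot'],'J',np.round(s['joints'],1))
print('rotvec',rv,'deg',np.degrees(np.linalg.norm(rv)).round(2),'rows',np.degrees(np.linalg.norm(rv))/7.16)
print('shift before turn',Rc.inv().apply(d),' after turn',Rt.inv().apply(d),'dist',np.linalg.norm(d).round(4),'rows',np.linalg.norm(d)/.0417)
E
python3 go.py .45 -.30 .30 -105.1; python3 go.py .461 -.016 .20 -105.1;
```

```text
t 1.72 pos [ 0.1948 -0.6447  0.3047] rot [ 179.6466   -0.0741 -163.1676] J [-56.7  18.7   8.   -0.  -79.7 -16.5]
rotvec [ 0.0063  0.0019 -1.0135] deg 58.07 rows 8.110174285028545
shift before turn [-0.3441  0.256   0.0058]  after turn [-0.3993 -0.1566  0.0047] dist 0.4289 rows 10.285520662488825
t 1.72 pos [ 0.1948 -0.6447  0.3047] rot [ 179.6466   -0.0741 -163.1676] J [-56.7  18.7   8.   -0.  -79.7 -16.5]
rotvec [ 0.0063  0.0019 -1.0135] deg 58.07 rows 8.110174285028545
shift before turn [-0.437   0.524   0.1074]  after turn [-0.6763 -0.0932  0.1047] dist 0.6907 rows 16.563892170786968
```

```bash
python3 -m inch '-0.02 0.015 0 0 0 0 1; -0.03 0.022 0 0 0 0 1; -0.03 0.022 0 0 0 0 1; -0.03 0.022 0 0 0 0 1; -0.03 0.022 0 0 0 0 1; -0.03 0.022 0 0 0 0 1; -0.03 0.022 0 0 0 0 1; -0.03 0.022 0 0 0 0 1; -0.03 0.022 0 0 0 0 1; -0.03 0.022 0 0 0 0 1; -0.03 0.022 0 0 0 0 1; -0.024 0.021 0 0 0 0 1' && python3 -m inch '0 0 0 0 0 -0.113 1; 0 0 0 0 0 -0.113 1; 0 0 0 0 0 -0.113 1; 0 0 0 0 0 -0.113 1; 0 0 0 0 0 -0.113 1; 0 0 0 0 0 -0.113 1; 0 0 0 0 0 -0.113 1; 0 0 0 0 0 -0.113 1; 0 0 0 0 0 -0.11 1' && python3 go.py .461 -.016 .20 -105.1
python3 - <<'E'
from h import *
im=np.vstack([cv2.resize(r.capture(c),(640,400))[100:395] for c in('top','side')]); cv2.imwrite('pics/m1.png',im[:,:,::-1])
E
```

```text
time_s: 2.72
tcp_pos: [0.4518, -0.2995, 0.3068]
eef_rot: [-180.0, 0.0, -163.1]
contact_force: [1.4, -1.1, 0.0]
gripper_width: 0.0875
time_s: 3.47
tcp_pos: [0.4505, -0.3014, 0.3067]
eef_rot: [-180.0, 0.0, -104.7]
contact_force: [-0.1, -0.0, 0.7]
gripper_width: 0.0875
t 3.47 pos [ 0.4505 -0.3014  0.3067] rot [-179.9877    0.0002 -104.7432] J [-13.1   5.5  -8.6   0.  -75.9  -1.7]
rotvec [-0.0002  0.      0.0062] deg 0.36 rows 0.04986478864311463
shift before turn [-0.2787  0.0625  0.1067]  after turn [-0.2783  0.0642  0.1067] dist 0.3049 rows 7.31062595296966
```

View pics/m1.png

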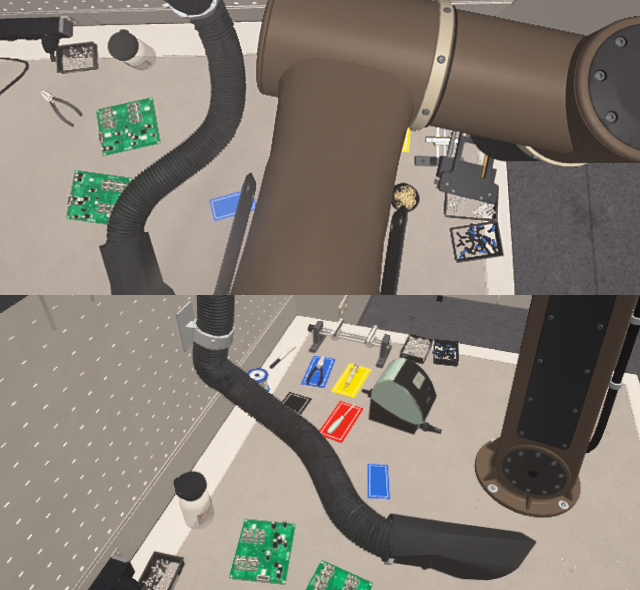

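```bash
python3 - <<'E'
from h import *
np.set_printoptions(precision=3,suppress=True)
P=[(.4505,-.3014,z) for z in(.307,.37,.45,.55,.65)]
print(proj('top',P)); print(proj('side',P))
for z in (.4,.5,.6,.7):
  print(z,unproj('top',[(610,170),(440,180),(262,150),(330,165)],z)[:,:2].round(3).tolist())
top=np.float64([(195,100),(180,70),(150,40),(115,10)])
sp=np.float64([(208,0),(210,60),(212,100),(213,120),(205,160),(228,195)])
ps=np.concatenate([sp[i]+(sp[i+1]-sp[i])*np.linspace(0,1,40)[:,None] for i in range(len(sp)-1)])
for t in top:
    b=min(((tri(t,p)[1],tri(t,p)[0],p) for p in ps),key=lambda a:a[0]); print(t,b[2],b[1],round(b[0],4))
E
```

```text
[[459.181 233.419]
 [471.614 230.532]
 [491.204 225.976]
 [524.603 218.195]
 [574.858 206.449]]
[[373.573  72.647]
 [375.379  49.05 ]
 [377.842  16.716]
 [381.22  -27.908]
 [384.975 -77.915]]
0.4 [[0.53, -0.494], [0.52, -0.252], [0.569, -0.001], [0.545, -0.098]]
0.5 [[0.511, -0.431], [0.502, -0.226], [0.543, -0.015], [0.523, -0.096]]
0.6 [[0.491, -0.367], [0.484, -0.201], [0.518, -0.029], [0.501, -0.095]]
0.7 [[0.472, -0.303], [0.466, -0.175], [0.492, -0.043], [0.479, -0.094]]
[195. 100.] [208.538 165.385] [0.695 0.135 0.268] 0.0002
[180.  70.] [211.333  86.667] [0.676 0.107 0.436] 0.0002
[150.  40.] [208.974  29.231] [0.663 0.106 0.546] 0.0
[115.  10.] [208.   0.] [0.658 0.116 0.604] 0.0156
```

```bash
python3 - <<'E'
from h import *
cv2.imwrite('pics/m2.png',r.capture('side')[:,:,::-1])
E
```

```text
(no output)
```

View pics/m2.png

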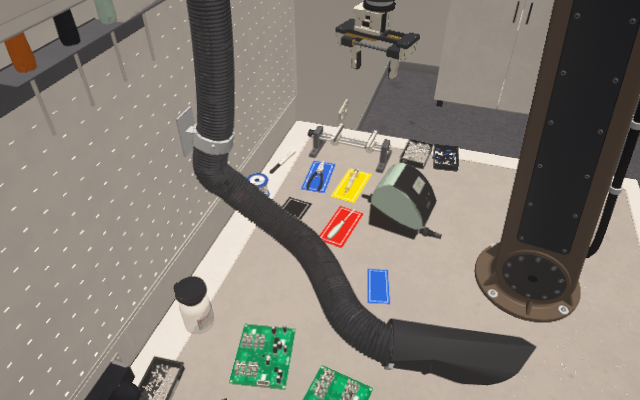

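```bash
python3 -m inch '-0.02 0.005 0 0 0 0.006 1; -0.035 0.008 0 0 0 0 1; -0.035 0.008 0 0 0 0 1; -0.035 0.008 0 0 0 0 1; -0.035 0.008 0 0 0 0 1; -0.035 0.008 0 0 0 0 1; -0.035 0.008 0 0 0 0 1; -0.03 0.007 0 0 0 0 1; -0.018 0.004 0 0 0 0 1; 0 0 0.03 0 0 0 1; 0 0 0.03 0 0 0 1; 0 0 0.03 0 0 0 1; 0 0 0.015 0 0 0 1' && python3 go.py .461 -.016 .06 -105.1
python3 - <<'E'
from h import *
cv2.imwrite('pics/m3.png',r.capture('side')[:,:,::-1])
cv2.imwrite('pics/m3t.png',r.capture('top')[:,:,::-1])
E
```

```text
time_s: 4.7
tcp_pos: [0.4608, -0.0164, 0.1985]
eef_rot: [179.8, -0.1, -105.7]
contact_force: [-0.6, -0.1, -0.5]
gripper_width: 0.0877
t 4.7 pos [ 0.4608 -0.0164  0.1985] rot [ 179.8165   -0.0672 -105.6605] J [ 22.5   1.4 -27.4  -0.1 -61.4 -38.1]
rotvec [ 0.0032 -0.0012 -0.0098] deg 0.59 rows 0.08291297593399384
shift before turn [-0.0006 -0.0005  0.1385]  after turn [-0.0004 -0.0001  0.1385] dist 0.1385 rows 3.3202948327539623
```

View pics/m3.png

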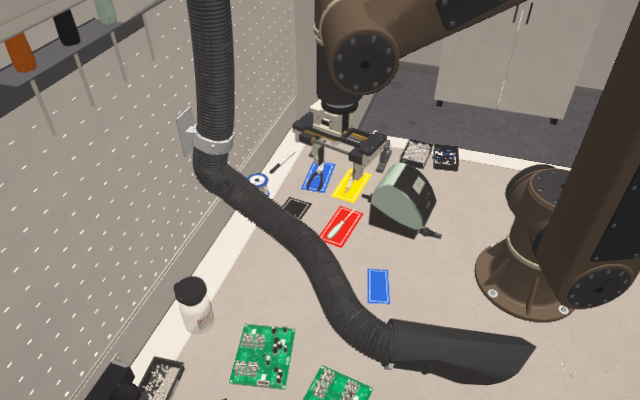

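View pics/m3t.png

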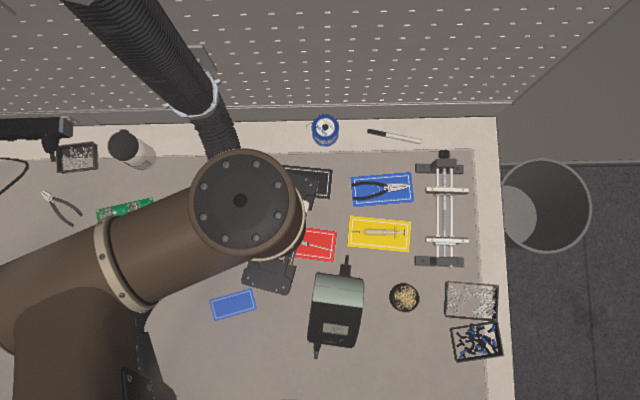

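```bash
python3 - <<'E'
from h import *
np.set_printoptions(precision=3,suppress=True)
print(proj('top',[(.461,-.016,z) for z in(.2,.27,.35,.45,.55)]))
print(proj('side',[(.461,-.016,z) for z in(.2,.27,.35,.45,.55)]))
for c,px in(('top',(240,200)),('top',(240,149)),('side',(365,62))):
    k,d,R,t=K(c); u=cv2.undistortPoints(np.float64(px).reshape(1,1,2),k,d).ravel(); v=np.r_[u,1]@R; C=-R.T@t
    for L in(.4,.5,.6,.7,.8): print(c,px,L,C+L*v/np.linalg.norm(v))
E
```

```text
[[285.459 234.659]
 [281.719 231.991]
 [276.516 228.281]
 [268.035 222.229]
 [256.106 213.715]]
[[337.498 170.216]
 [338.242 144.574]
 [339.171 112.399]
 [340.47   67.173]
 [341.948  15.321]]
top (240, 200) 0.4 [ 0.463 -0.017  0.644]
top (240, 200) 0.5 [0.477 0.002 0.547]
top (240, 200) 0.6 [0.491 0.02  0.45 ]
top (240, 200) 0.7 [0.505 0.039 0.353]
top (240, 200) 0.8 [0.519 0.057 0.255]
top (240, 149) 0.4 [ 0.505 -0.018  0.653]
top (240, 149) 0.5 [0.53  0.    0.558]
top (240, 149) 0.6 [0.555 0.018 0.462]
top (240, 149) 0.7 [0.58  0.036 0.367]
top (240, 149) 0.8 [0.604 0.054 0.272]
side (365, 62) 0.4 [0.312 0.46  0.692]
side (365, 62) 0.5 [0.331 0.371 0.651]
side (365, 62) 0.6 [0.35  0.282 0.609]
side (365, 62) 0.7 [0.369 0.194 0.567]
side (365, 62) 0.8 [0.388 0.105 0.525]
```

```bash
python3 -m inch '0 0 0.03 0.003 -0.001 -0.01 1; 0 0 0.04 0 0 0 1; 0 0 0.04 0 0 0 1; 0 0 0.03 0 0 0 1; 0 0 0.02 0 0 0 1; 0 0 0 0 0 0 1; 0 0 0 0 0 0 1' && python3 go.py .461 -.016 .008 -105.1
python3 - <<'E'
from h import *
o=ortho('top',r.capture('top'),.35,.7,-.3,.15,.012,1600); cv2.imwrite('pics/m4.png',o[:,:,::-1])
cv2.imwrite('pics/m4s.png',cv2.resize(r.capture('side')[100:300,220:460],None,fx=3,fy=3,interpolation=cv2.INTER_CUBIC)[:,:,::-1])
E
```

```text
time_s: 5.38
tcp_pos: [0.4638, -0.0163, 0.0422]
eef_rot: [-179.8, 0.0, -104.9]
contact_force: [0.8, 0.4, 0.8]
gripper_width: 0.0876
t 5.38 pos [ 0.4638 -0.0163  0.0422] rot [-179.8465    0.0087 -104.9064] J [ 22.5  13.  -38.9   0.1 -37.9 -37.5]
rotvec [-0.0027  0.0002  0.0034] deg 0.25 rows 0.0345254356536264
shift before turn [0.0004 0.0028 0.0342]  after turn [0.0004 0.0027 0.0342] dist 0.0343 rows 0.82277291463588
```

View pics/m4s.png

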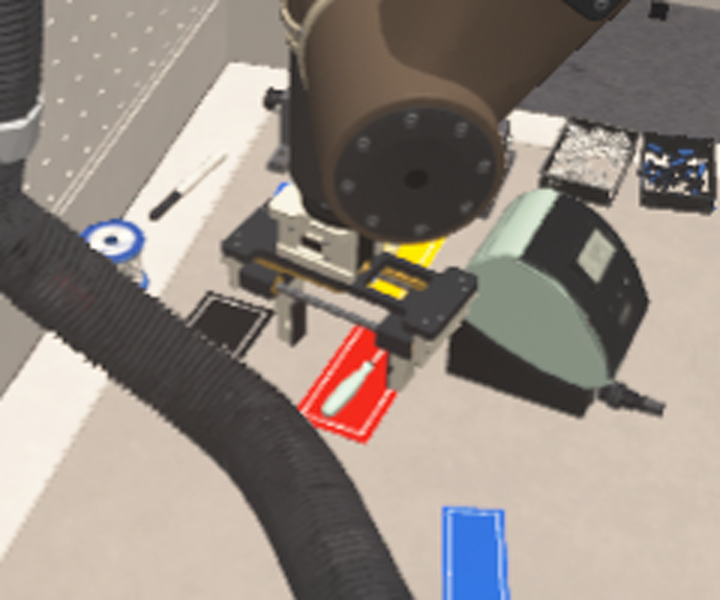

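View pics/m4.png

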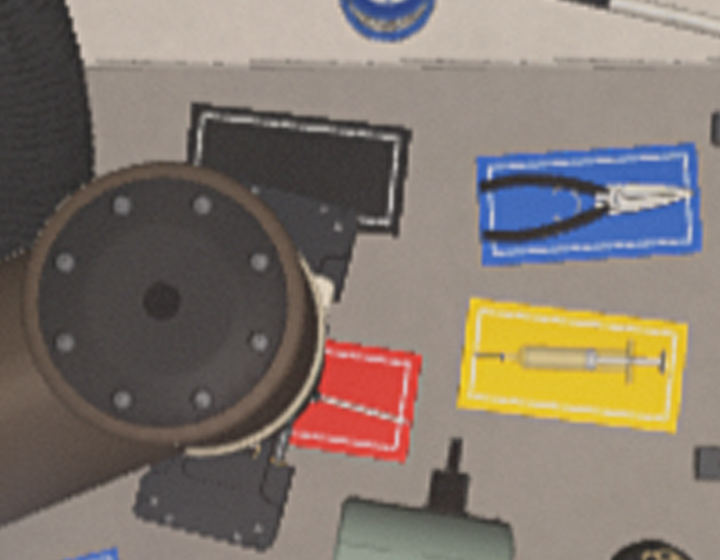

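```bash
python3 -m inch '0 0.002 0.015 0 0 0 1; 0 0 0.012 0 0 0 1; 0 0 0.007 0 0 0 1; 0 0 0 0 0 0 1; 0 0 0 0 0 0 1' && python3 -m inch '0 0 0 0 0 0 0.5; 0 0 0 0 0 0 0.3; 0 0 0 0 0 0 0.1; 0 0 0 0 0 0 0; 0 0 0 0 0 0 0; 0 0 0 0 0 0 0; 0 0 0 0 0 0 0; 0 0 0 0 0 0 0; 0 0 0 0 0 0 0; 0 0 0 0 0 0 0' 20 && python3 go.py .461 -.016 .008 -105.1
```

```text
time_s: 5.9
tcp_pos: [0.462, -0.0156, 0.0085]
eef_rot: [-179.8, 0.1, -104.8]
contact_force: [-0.8, 0.3, -0.5]
gripper_width: 0.0881
time_s: 6.73
tcp_pos: [0.4612, -0.0159, 0.0075]
eef_rot: [-179.8, 0.1, -104.8]
contact_force: [-0.8, -0.6, -0.8]
gripper_width: 0.0266
t 6.73 pos [ 0.4612 -0.0159  0.0075] rot [-179.8338    0.0527 -104.8428] J [ 22.6  16.3 -41.2   0.1 -32.4 -37.6]
rotvec [-0.0029  0.0009  0.0045] deg 0.31 rows 0.043388021125914604
shift before turn [ 0.0002  0.0002 -0.0005]  after turn [ 0.0002  0.0002 -0.0005] dist 0.0005 rows 0.013019547211141359
```

Still closing.

```bash
python3 -m inch '0 0 0 0 0 0 0; 0 0 0 0 0 0 0; 0 0 0 0 0 0 0; 0 0 0 0 0 0 0; 0 0 0 0 0 0 0; 0 0 0 0 0 0 0' 20 && python3 -m inch '0 0 -0.01 0 0 0 0; 0 0 -0.02 0 0 0 0; 0 0 -0.03 0 0 0 0; 0 0 -0.03 0 0 0 0; 0 0 0 0 0 0 0; 0 0 0 0 0 0 0' && python3 go.py .59 -.005 .1 -96.5
python3 - <<'E'
from h import *
cv2.imwrite('pics/m5s.png',cv2.resize(r.capture('side')[100:300,220:460],None,fx=3,fy=3,interpolation=cv2.INTER_CUBIC)[:,:,::-1])
E
```

```text
time_s: 7.23
tcp_pos: [0.4612, -0.0158, 0.0076]
eef_rot: [-179.8, 0.1, -104.8]
contact_force: [0.5, -0.4, -0.7]
gripper_width: 0.0136
time_s: 7.73
tcp_pos: [0.4621, -0.0154, 0.0992]
eef_rot: [-179.6, 0.2, -104.8]
contact_force: [-0.1, -0.1, -1.0]
gripper_width: 0.0139
t 7.73 pos [ 0.4621 -0.0154  0.0992] rot [-179.634     0.2035 -104.8376] J [ 22.7   7.7 -35.7   0.1 -46.3 -37.6]
rotvec [-0.0066  0.0031 -0.1455] deg 8.35 rows 1.1660274449746297
shift before turn [-0.0428 -0.121   0.0001]  after turn [-0.0248 -0.1259 -0.0008] dist 0.1284 rows 3.078079582453602
```

View pics/m5s.png

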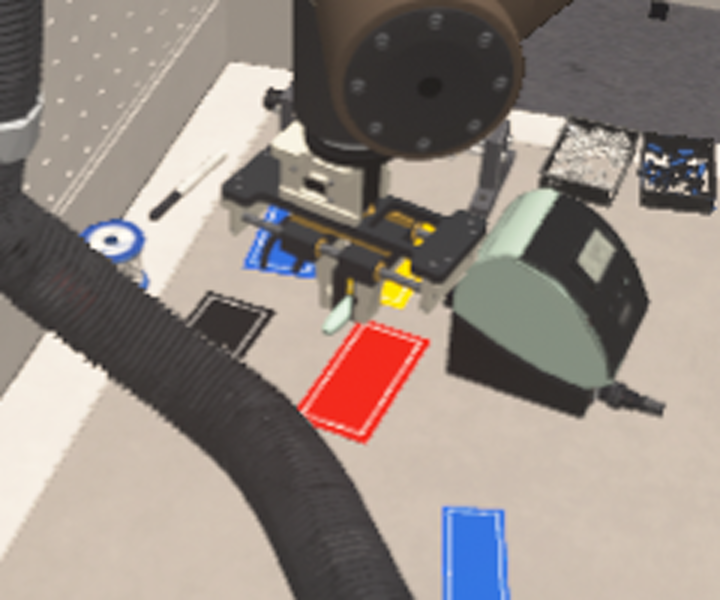

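```bash
python3 -m inch '0 0 0 -0.003 0.001 -0.07 0; 0 0 0 -0.003 0.001 -0.075 0; -0.003 -0.016 0 0 0 0 0; -0.005 -0.03 0 0 0 0 0; -0.005 -0.03 0 0 0 0 0; -0.005 -0.03 0 0 0 0 0; -0.005 -0.018 0 0 0 0 0; 0 0 0 0 0 0 0; 0 0 0 0 0 0 0' && python3 go.py .589 -.005 .0085 -96.5
python3 - <<'E'
from h import *
cv2.imwrite('pics/m6s.png',cv2.resize(r.capture('side')[40:300,180:460],None,fx=2.3,fy=2.3,interpolation=cv2.INTER_CUBIC)[:,:,::-1])
cv2.imwrite('pics/m6t.png',r.capture('top')[:,:,::-1])
E
```

```text
time_s: 8.53
tcp_pos: [0.5861, -0.0074, 0.0947]
eef_rot: [179.6, -0.1, -96.6]
contact_force: [0.0, 0.2, -0.1]
gripper_width: 0.0137
t 8.53 pos [ 0.5861 -0.0074  0.0947] rot [179.6116  -0.135  -96.5704] J [ 18.4  19.2 -20.1  -0.1 -51.1 -24.9]
rotvec [ 0.0068 -0.0024 -0.0012] deg 0.42 rows 0.05826977809437306
shift before turn [-0.0029 -0.0032  0.0861]  after turn [-0.0027 -0.0026  0.0862] dist 0.0862 rows 2.0680815974792557
```

View pics/m6s.png

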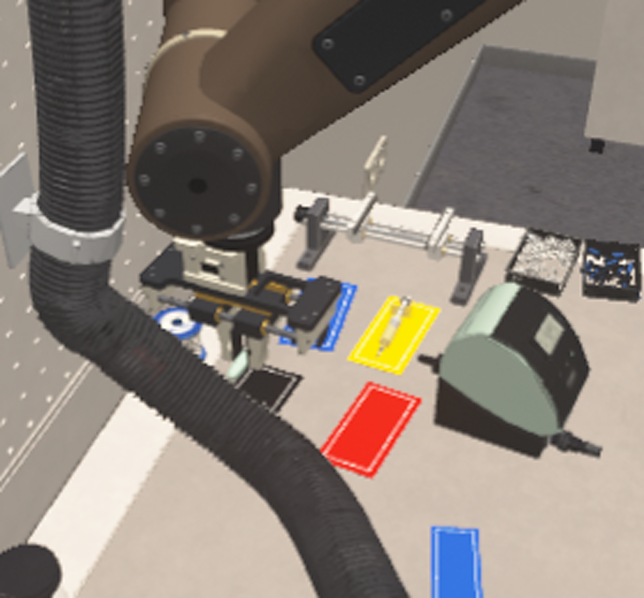

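View pics/m6t.png

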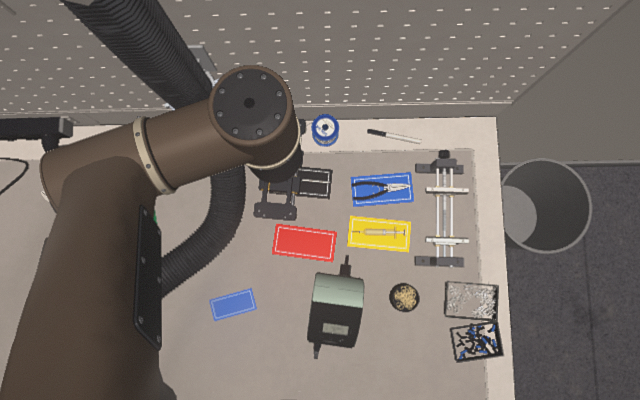

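```bash
python3 - <<'E'
from h import *
from scipy.optimize import least_squares
obs=[((.5861,-.0074,.0947),18.4,(267,120.4)),((.4621,-.0154,.0992),22.7,(363.3,129)),((.4608,-.0164,.1985),22.5,(365,62)),((.4638,-.0163,.0422),22.5,(220+415/3,100+180/3))]
def P(p,o,j):
    a=np.radians(j); return np.array(o)+p[0]*np.array([-np.sin(a),np.cos(a),0])+p[1]*np.array([np.cos(a),np.sin(a),0])+[0,0,p[2]]
f=lambda p:np.concatenate([proj('side',[P(p,o,j)])[0]-px for o,j,px in obs])
s=least_squares(f,[.1,0,.3]); print(s.x,s.fun.round(1))
# disc outline projected radius
for o,j,px in obs[:1]:
    c=P(s.x,o,j); print('disc centre',c)
    for rad in(.04,.05,.06,.07):
        a=np.radians(j); th=np.linspace(0,6.28,12); pts=[c+rad*(np.cos(t)*np.array([np.cos(a),np.sin(a),0])+np.sin(t)*np.array([0,0,1])) for t in th]
        q=proj('side',pts); print(rad,(q.max(0)-q.min(0))/2)
# hose diameter & positions: rough
for zr in [(208,165),(215,140)]:
    pass
print('target disc', P(s.x,(.589,-.005,.0085),18.4))
print('top cap proj', [proj('top',[P((0,0,h),*obs[0][:2])])[0].round(1) for h in(.3,.4,.45,.5)])
E
```

```text
[0.27402515 0.00113032 0.38704203] [-0.9 -0.3 -1.2 -0.9  1.8  1.4  0.1 -0.4]
disc centre [0.50067676 0.25297267 0.48174203]
0.04 [26.40909115 22.87035644]
0.05 [32.9690292  28.60713156]
0.06 [39.51179365 34.35667284]
0.07 [46.03726856 40.12154707]
target disc [0.50357676 0.25537267 0.39554203]
top cap proj [array([266.7, 139.1]), array([256. , 116.9]), array([249.2, 102.7]), array([240.9,  85.3])]
```

```bash
python3 -m inch '-0.003 -0.003 0.02 0.006 -0.002 0 0; 0 0 0.025 0 0 0 0; 0 0 0.02 0 0 0 0; 0 0 0.012 0 0 0 0; 0 0 0.005 0 0 0 0; 0 0 0 0 0 0 0; 0 0 0 0 0 0 0; 0 0 0 0 0 0 0' && python3 go.py .589 -.005 .0080 -96.5
```

```text
time_s: 9.3
tcp_pos: [0.5907, -0.0043, 0.0163]
eef_rot: [-179.7, 0.1, -96.5]
contact_force: [0.2, -0.1, -1.3]
gripper_width: 0.0134
t 9.3 pos [ 0.5907 -0.0043  0.0163] rot [-179.741     0.0874  -96.5131] J [ 18.6  24.9 -24.2   0.  -40.6 -25.1]
rotvec [-0.0045  0.0015 -0.0002] deg 0.27 rows 0.03822244705788632
shift before turn [0.0009 0.0016 0.0083]  after turn [0.0009 0.0016 0.0083] dist 0.0085 rows 0.20311787634477269
```

```bash
python3 -m inch '0.001 0.001 0.004 -0.004 0.001 0 0; 0 0 0.002 0 0 0 0; 0 0 0.0015 0 0 0 0; 0 0 0 0 0 0 0; 0 0 0 0 0 0 0'  && python3 -m inch '0 0 0 0 0 0 0.1; 0 0 0 0 0 0 0.25; 0 0 0 0 0 0 0.4; 0 0 0 0 0 0 0.5; 0 0 0 0 0 0 0.5; 0 0 0 0 0 0 0.5; 0 0 0 0 0 0 0.5; 0 0 -0.01 0 0 0 0.5; 0 0 -0.02 0 0 0 0.6; 0 0 -0.03 0 0 0 0.7; 0 0 -0.035 0 0 0 0.7; 0 0 -0.035 0 0 0 0.7; 0 0 -0.03 0 0 0 0.7' 20 && python3 go.py .45 -.22 .2 -92
```

```text
time_s: 9.72
tcp_pos: [0.5891, -0.0053, 0.0076]
eef_rot: [179.9, -0.0, -96.5]
contact_force: [0.1, 0.2, -0.6]
gripper_width: 0.0134
time_s: 10.8
tcp_pos: [0.5895, -0.0055, 0.171]
eef_rot: [-180.0, 0.0, -96.5]
contact_force: [1.3, 0.1, -0.2]
gripper_width: 0.0612
t 10.8 pos [ 0.5895 -0.0055  0.171 ] rot [-179.9538    0.0187  -96.5162] J [ 18.5  14.9 -14.9   0.  -60.1 -25. ]
rotvec [-0.0008  0.0003 -0.0788] deg 4.52 rows 0.6307933808654895
shift before turn [ 0.229   0.1142 -0.0291]  after turn [ 0.2193  0.1319 -0.029 ] dist 0.2575 rows 6.175287000021489
```

```bash
python3 -m inch '0 0 -0.02 0 0 -0.04 0.7; 0 0 -0.02 0 0 -0.039 0.7; 0.03 0.018 0 0 0 0 0.7; 0.034 0.02 0 0 0 0 0.7; 0.034 0.02 0 0 0 0 0.7; 0.034 0.02 0 0 0 0 0.7; 0.034 0.02 0 0 0 0 0.7; 0.034 0.01 0 0 0 0 0.7; 0 0 0 0 0 0 0.7; 0 0 0 0 0 0 0.7' && python3 go.py .476 -.2206 .1 -92.2
python3 pads.py
python3 - <<'E'
from h import *
im=r.capture('top'); cv2.imwrite('pics/m7t.png',im[:,:,::-1])
E
```

```text
time_s: 11.63
tcp_pos: [0.4735, -0.203, 0.2087]
eef_rot: [-180.0, 0.0, -92.2]
contact_force: [1.0, 0.7, -0.4]
gripper_width: 0.0614
t 11.63 pos [ 0.4735 -0.203   0.2087] rot [-179.9923    0.0008  -92.1994] J [ -1.4   6.2 -20.8  -0.  -63.   -0.8]
rotvec [-0.0001  0.      0.    ] deg 0.01 rows 0.001086447303236724
shift before turn [ 0.0175 -0.0031  0.1087]  after turn [ 0.0175 -0.0032  0.1087] dist 0.1102 rows 2.641580382565153
side yellow [ 0.4718 -0.2109] A 0.00992 ang -96.85
side red [ 0.4551 -0.0424] A 0.00949 ang -97.85
side blue [ 0.5732 -0.2211] A 0.00941 ang -86.59
pl (440, 720, 3) x0 top 0.628 y left -0.127
sy (440, 720, 3) x0 top 0.528 y left -0.119
dr (440, 720, 3) x0 top 0.511 y left 0.048999999999999995
```

View pics/m7t.png

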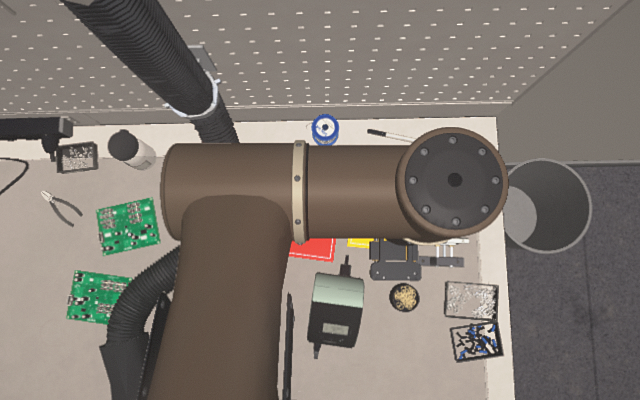

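```bash
python3 -m inch '0.0175 -0.003 0.01 0 0 0 0.7; 0 0 0.03 0 0 0 0.7; 0 0 0.035 0 0 0 0.7; 0 0 0.03 0 0 0 0.7; 0 0 0 0 0 0 0.7; 0 0 0 0 0 0 0.7; 0 0 0 0 0 0 0.7' && python3 go.py .476 -.2206 .0075 -92.2
python3 - <<'E'
from h import *
cv2.imwrite('pics/m8s.png',cv2.resize(r.capture('side')[80:280,240:460],None,fx=3.5,fy=3.,interpolation=cv2.INTER_CUBIC)[:,:,::-1])
im=r.capture('top'); cv2.imwrite('pics/m8t.png',cv2.resize(im[150:350,240:480],None,fx=3,fy=3,interpolation=cv2.INTER_CUBIC)[:,:,::-1])
E
```

```text
time_s: 12.42
tcp_pos: [0.4781, -0.2187, 0.1043]
eef_rot: [-180.0, -0.0, -91.9]
contact_force: [0.1, -0.1, 1.2]
gripper_width: 0.0613
t 12.42 pos [ 0.4781 -0.2187  0.1043] rot [-179.9803   -0.0381  -91.9007] J [ -3.2  13.2 -27.5   0.  -49.3   1.2]
rotvec [-0.0003 -0.0007  0.0052] deg 0.3 rows 0.04223347343791848
shift before turn [0.0019 0.0021 0.0968]  after turn [0.002  0.0021 0.0968] dist 0.0968 rows 2.3219009830533546
```

View pics/m8s.png

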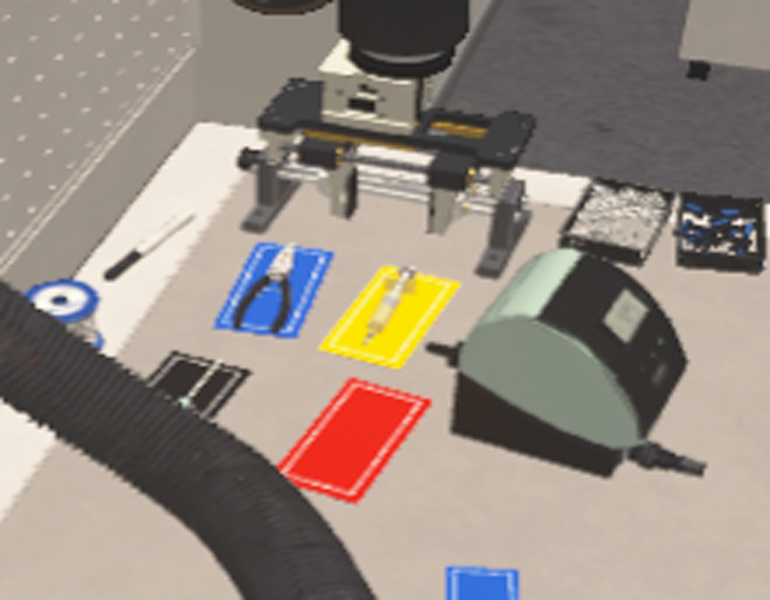

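View pics/m8t.png

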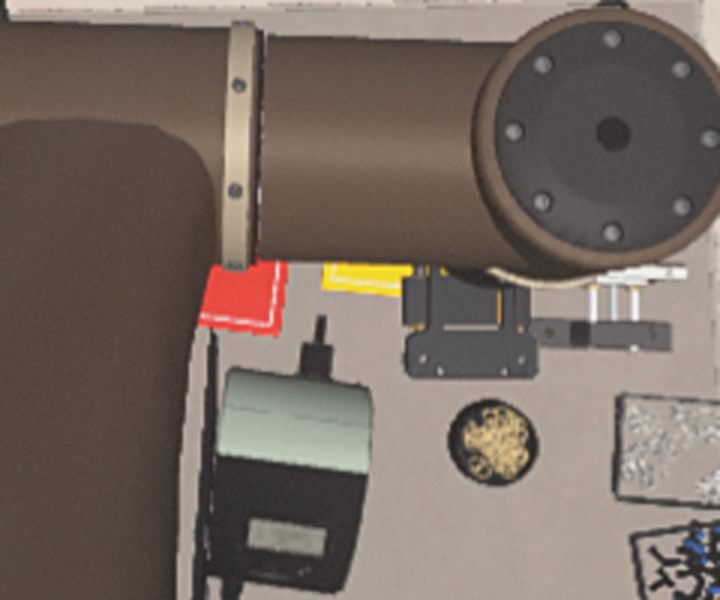

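```bash
python3 -m inch '0.003 0.002 0.02 0 0 0.005 0.7; 0 0 0.03 0 0 0 0.7; 0 0 0.025 0 0 0 0.7; 0 0 0.012 0 0 0 0.7; 0 0 0.006 0 0 0 0.7; 0 0 0 0 0 0 0.7; 0 0 0 0 0 0 0.7' && python3 go.py .476 -.2216 .0075 -92.2
python3 - <<'E'
from h import *
cv2.imwrite('pics/m9s.png',cv2.resize(r.capture('side')[80:280,240:460],None,fx=3.5,fy=3.,interpolation=cv2.INTER_CUBIC)[:,:,::-1])
E
```

```text
time_s: 13.1
tcp_pos: [0.4756, -0.2221, 0.011]
eef_rot: [-180.0, -0.0, -92.3]
contact_force: [-0.6, 0.3, 0.3]
gripper_width: 0.0611
t 13.1 pos [ 0.4756 -0.2221  0.011 ] rot [-179.9501   -0.0137  -92.268 ] J [ -3.6  20.7 -32.8   0.  -36.5   1.3]
rotvec [-0.0009 -0.0002 -0.0012] deg 0.09 rows 0.01193714267444338
shift before turn [-0.0005 -0.0004  0.0035]  after turn [-0.0005 -0.0004  0.0035] dist 0.0036 rows 0.08538748953339252
```

View pics/m9s.png

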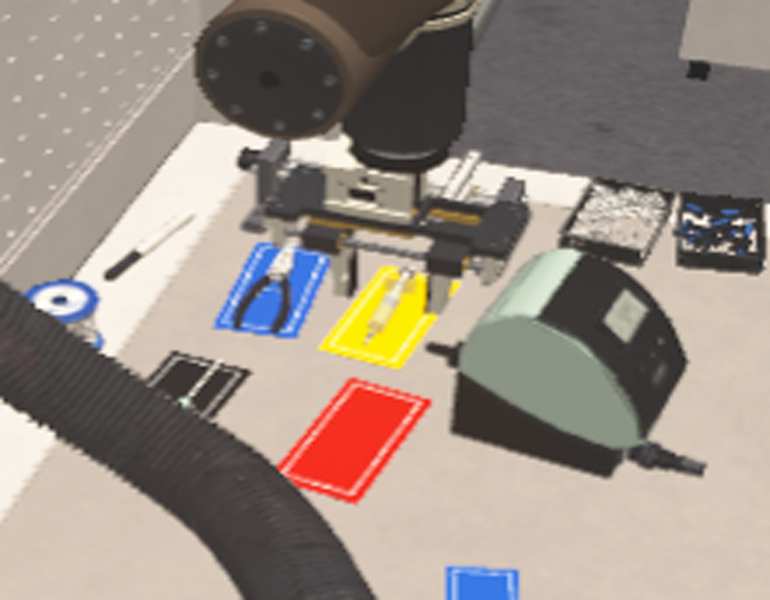

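```bash
python3 -m inch '0 0 0.0032 0 0 0 0.7; 0 0 0 0 0 0 0.5; 0 0 0 0 0 0 0.3; 0 0 0 0 0 0 0.1; 0 0 0 0 0 0 0; 0 0 0 0 0 0 0; 0 0 0 0 0 0 0; 0 0 0 0 0 0 0; 0 0 0 0 0 0 0; 0 0 0 0 0 0 0; 0 0 0 0 0 0 0; 0 0 0 0 0 0 0; 0 0 0 0 0 0 0' 15 && python3 go.py .476 -.2216 .0075 -92.2
```

```text
time_s: 14.23
tcp_pos: [0.4744, -0.222, 0.0065]
eef_rot: [179.9, 0.0, -92.3]
contact_force: [-0.7, 0.6, -0.7]
gripper_width: 0.0124
t 14.23 pos [ 0.4744 -0.222   0.0065] rot [179.94     0.0042 -92.2957] J [ -3.6  21.1 -33.1  -0.  -35.9   1.3]
rotvec [ 0.001   0.0001 -0.0017] deg 0.11 rows 0.01578511140577757
shift before turn [-0.0004 -0.0016 -0.001 ]  after turn [-0.0004 -0.0016 -0.001 ] dist 0.0019 rows 0.04561142689092322
```

```bash
python3 -m inch '0 0 -0.01 0 0 0 0; 0 0 -0.02 0 0 0 0; 0 0 -0.03 0 0 0 0; 0 0 -0.035 0 0 0 0; 0 0 -0.035 0 0 0 0; 0 0 -0.035 0 0 0 0; 0 0 -0.035 0 0 0 0; 0 0 -0.03 0 0 0 0; 0 0 -0.02 0 0 0 0; 0 0 0 0 0 0 0; 0 0 0 0 0 0 0' 15 && python3 go.py .457 -.025 .25 81.7
python3 - <<'E'
from h import *
cv2.imwrite('pics/m10s.png',cv2.resize(r.capture('side')[0:280,200:460],None,fx=2.1,fy=2.1,interpolation=cv2.INTER_CUBIC)[:,:,::-1])
im=r.capture('top'); cv2.imwrite('pics/m10t.png',im[:,:,::-1])
E
```

```text
time_s: 15.15
tcp_pos: [0.475, -0.222, 0.2585]
eef_rot: [-179.9, 0.0, -92.3]
contact_force: [0.3, -0.1, -0.7]
gripper_width: 0.0123
t 15.15 pos [ 0.475  -0.222   0.2585] rot [-179.8589    0.0059  -92.2958] J [ -3.6   5.  -15.4  -0.  -69.5   1.3]
rotvec [-0.0004 -0.0037 -3.0368] deg 174.0 rows 24.30108996142894
shift before turn [-0.1961  0.0259  0.0085]  after turn [ 0.1923 -0.0462  0.0085] dist 0.198 rows 4.747363132099767
```

View pics/m10s.png

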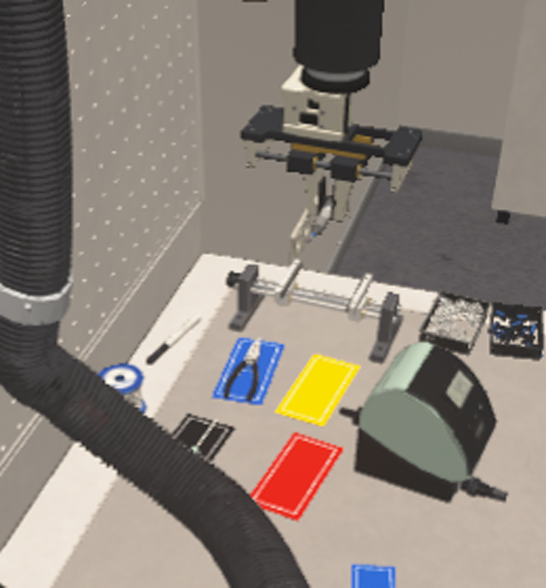

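```bash
python3 -m inch '-0.016 0.002 0 0 0 -0.05 0; -0.03 0.004 0 0 0 -0.1 0; -0.03 0.007 0 0 0 -0.1 0; -0.03 0.011 0 0 0 -0.1 0; -0.03 0.013 0 0 0 -0.1 0; -0.025 0.014 0 0 0 -0.1 0; 0 0 0 0 0 -0.1 0; 0 0 0 0 0 -0.12 0; 0 0 0 0 0 -0.12 0; 0 0 0 0 0 -0.12 0; 0 0 0 0 0 -0.12 0; 0 0 0 0 0 -0.12 0; 0 0 0 0 0 -0.12 0; 0 0 0 0 0 -0.12 0' && python3 go.py .457 -.025 .25 81.7
```

```text
time_s: 16.42
tcp_pos: [0.3966, -0.078, 0.2555]
eef_rot: [180.0, 0.2, -6.6]
contact_force: [0.5, -0.8, -1.1]
gripper_width: 0.0126
t 16.42 pos [ 0.3966 -0.078   0.2555] rot [179.9539   0.2006  -6.5826] J [ 17.2  -7.4 -27.8  -0.  -69.8  66.3]
rotvec [-0.0021  0.0034 -1.5408] deg 88.28 rows 12.329991964449004
shift before turn [ 0.0539 -0.0596  0.0052]  after turn [0.0612 0.0521 0.0055] dist 0.0805 rows 1.9314960576663063
```

```bash
python3 -m inch '0.027 -0.03 0 0 0 0 0; 0.027 -0.03 0 0 0 0 0; 0 0 0 0 0 -0.1 0; 0 0 0 0 0 -0.12 0; 0 0 0 0 0 -0.12 0; 0 0 0 0 0 -0.12 0; 0 0 0 0 0 -0.12 0; 0 0 0 0 0 -0.12 0; 0 0 0 0 0 -0.12 0; 0 0 0 0 0 -0.12 0; 0 0 0 0 0 -0.12 0; 0 0 0 0 0 -0.12 0; 0 0 0 0 0 -0.12 0; 0 0 0 0 0 -0.12 0; 0 0 0 0 0 -0.12 0; 0 0 0 0 0 0 0; 0 0 0 0 0 0 0' && python3 go.py .457 -.025 .12 81.7
python3 - <<'E'
from h import *
cv2.imwrite('pics/m11s.png',cv2.resize(r.capture('side')[0:280,200:460],None,fx=2.1,fy=2.1,interpolation=cv2.INTER_CUBIC)[:,:,::-1])
im=r.capture('top'); cv2.imwrite('pics/m11t.png',im[:,:,::-1])
E
```

```text
time_s: 17.83
tcp_pos: [0.4577, -0.025, 0.2557]
eef_rot: [-179.8, 0.1, 81.1]
contact_force: [-0.2, -1.2, -0.0]
gripper_width: 0.013
t 17.83 pos [ 0.4577 -0.025   0.2557] rot [-179.8426    0.0515   81.0944] J [ 21.6  -1.4 -22.5  -0.  -69.1 149.5]
rotvec [-0.0028  0.0009 -0.0106] deg 0.63 rows 0.08769574178202515
shift before turn [ 0.     -0.0004  0.1357]  after turn [-0.0001 -0.0007  0.1357] dist 0.1357 rows 3.253845184302979
```

View pics/m11s.png

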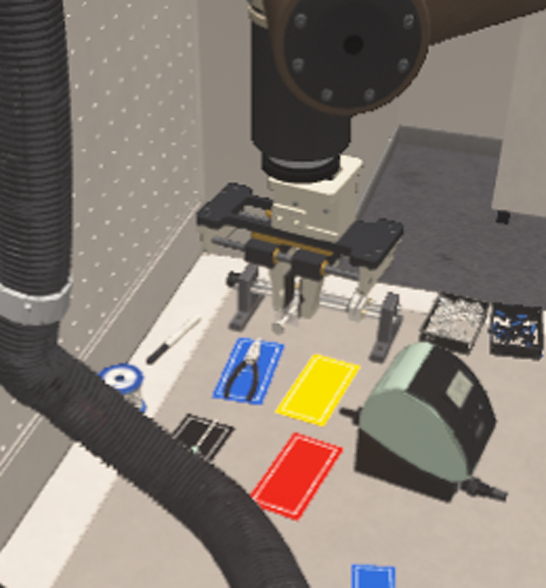

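View pics/m11t.png

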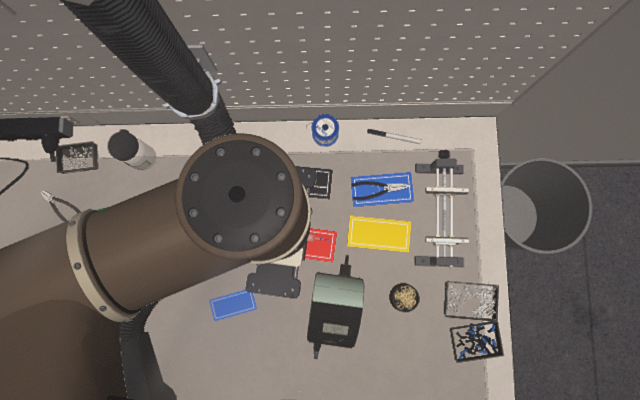

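```bash
python3 -m inch '0 0 0.02 -0.003 0.001 -0.011 0; 0 0 0.03 0 0 0 0; 0 0 0.03 0 0 0 0; 0 0 0.03 0 0 0 0; 0 0 0.025 0 0 0 0; 0 0 0 0 0 0 0; 0 0 0 0 0 0 0' && python3 go.py .4577 -.0251 .0068 81.8
python3 - <<'E'
from h import *
cv2.imwrite('pics/m12s.png',cv2.resize(r.capture('side')[80:280,240:460],None,fx=3.5,fy=3.,interpolation=cv2.INTER_CUBIC)[:,:,::-1])
E
```

```text
time_s: 18.52
tcp_pos: [0.4579, -0.0251, 0.1211]
eef_rot: [-180.0, 0.1, 81.9]
contact_force: [1.7, -0.3, -0.1]
gripper_width: 0.013
t 18.52 pos [ 0.4579 -0.0251  0.1211] rot [-179.9628    0.0513   81.8592] J [ 21.6   5.9 -34.1   0.  -50.  150.2]
rotvec [-0.0006  0.0009  0.001 ] deg 0.09 rows 0.012113708405467119
shift before turn [ 0.0001 -0.0001  0.1143]  after turn [ 0.     -0.0002  0.1143] dist 0.1143 rows 2.7402884334944235
```

View pics/m12s.png

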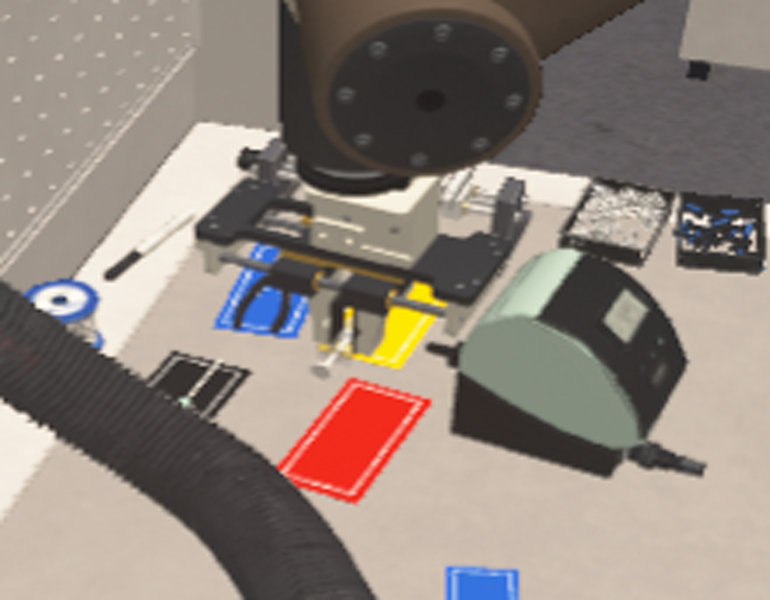

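```bash
python3 -m inch '0 0 0.02 0 0 0 0; 0 0 0.03 0 0 0 0; 0 0 0.03 0 0 0 0; 0 0 0.02 0 0 0 0; 0 0 0.006 0 0 0 0; 0 0 0 0 0 0 0; 0 0 0 0 0 0 0' && python3 go.py .4577 -.0251 .0068 81.8
```

```text
time_s: 19.15
tcp_pos: [0.4602, -0.0243, 0.0171]
eef_rot: [179.8, -0.1, 82.0]
contact_force: [-0.4, -0.0, 0.5]
gripper_width: 0.013
t 19.15 pos [ 0.4602 -0.0243  0.0171] rot [179.7758  -0.0912  81.9577] J [ 21.6  15.2 -40.8   0.1 -33.8 150.3]
rotvec [ 0.0039 -0.0016  0.0027] deg 0.29 rows 0.040336945431986876
shift before turn [-0.0012 -0.0024  0.0103]  after turn [-0.0012 -0.0023  0.0103] dist 0.0106 rows 0.2541116827013248
```

```bash
python3 -m inch '-0.001 -0.002 0.005 0.003 -0.001 0.002 0; 0 0 0.003 0 0 0 0; 0 0 0.002 0 0 0 0; 0 0 0 0 0 0 0; 0 0 0 0 0 0 0; 0 0 0 0 0 0 0' && python3 go.py .4577 -.0251 .0068 81.8
```

```text
time_s: 19.65
tcp_pos: [0.4572, -0.0252, 0.0062]
eef_rot: [180.0, -0.0, 81.8]
contact_force: [-2.4, 1.1, 5.8]
gripper_width: 0.0126
t 19.65 pos [ 0.4572 -0.0252  0.0062] rot [179.9936  -0.0239  81.8454] J [ 21.6  16.3 -41.5  -0.  -32.2 150.3]
rotvec [ 0.0001 -0.0004  0.0008] deg 0.05 rows 0.00721749396748842
shift before turn [ 0.0002  0.0005 -0.0006]  after turn [ 0.0002  0.0005 -0.0006] dist 0.0008 rows 0.020221971094794938
```

```bash
python3 -m inch '0 0 0 0 0 0 0.1; 0 0 0 0 0 0 0.25; 0 0 0 0 0 0 0.4; 0 0 0 0 0 0 0.5; 0 0 0 0 0 0 0.5; 0 0 0 0 0 0 0.5; 0 0 0 0 0 0 0.5; 0 0 -0.01 0 0 0 0.5; 0 0 -0.02 0 0 0 0.6; 0 0 -0.035 0 0 0 0.7; 0 0 -0.035 0 0 0 0.7; 0 0 -0.035 0 0 0 0.7; 0 0 -0.035 0 0 0 0.7; 0 0 -0.035 0 0 0 0.7' 15
python3 - <<'E'
from h import *
cv2.imwrite('pics/m13s.png',cv2.resize(r.capture('side')[80:280,240:460],None,fx=3.5,fy=3.,interpolation=cv2.INTER_CUBIC)[:,:,::-1])
E
python3 go.py .573 -.217 .25 -85.1
```

```text
time_s: 20.82
tcp_pos: [0.4563, -0.0256, 0.2125]
eef_rot: [-180.0, -0.0, 81.8]
contact_force: [1.8, -0.5, -1.7]
gripper_width: 0.0612
t 20.87 pos [ 0.46   -0.0253  0.2196] rot [179.4925  -0.1345  81.9062] J [ 21.6  -0.2 -26.2   0.2 -63.5 150.3]
rotvec [-0.002  -0.0133  2.9148] deg 167.01 rows 23.324818274451044
shift before turn [-0.1738  0.1391 -0.0296]  after turn [ 0.2006 -0.0962 -0.0304] dist 0.2246 rows 5.385322730270144
```

View pics/m13s.png

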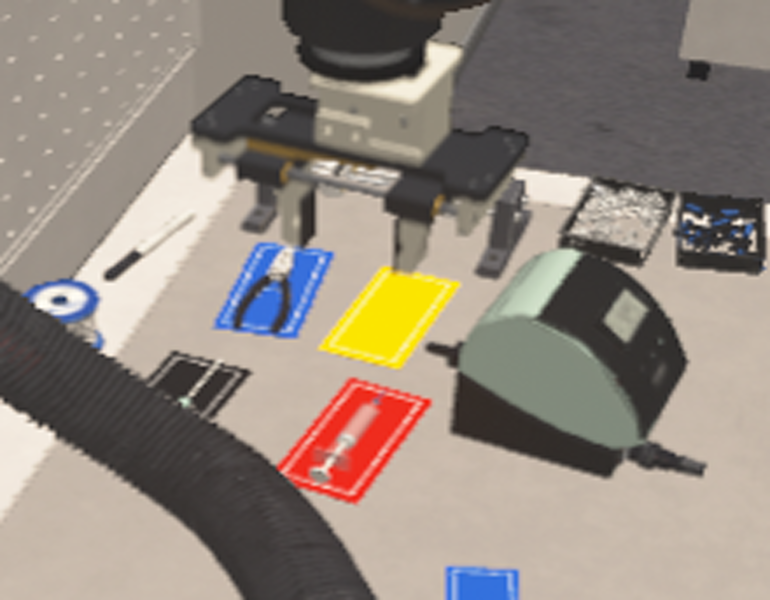

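```bash
python3 -m inch '0 0 -0.02 0 0 0.06 0.9; 0 0 -0.01 0 0 0.12 1; 0 0 0 0 0 0.12 1; 0 0 0 0 0 0.12 1; 0 0 0 0 0 0.12 1; 0 0 0 0 0 0.12 1; 0 0 0 0 0 0.12 1; 0 0 0 0 0 0.12 1; 0 0 0 0 0 0.12 1; 0 0 0 0 0 0.12 1; 0 0 0 0 0 0.12 1; 0 0 0 0 0 0.12 1; 0 0 0 0 0 0.12 1; 0 0 0 0 0 0.12 1; 0 0 0 0 0 0.12 1; 0 0 0 0 0 0.12 1; 0 0 0 0 0 0.12 1; 0 0 0 0 0 0.12 1; 0 0 0 0 0 0.12 1; 0 0 0 0 0 0.12 1' && python3 -m inch '0 0 0 0 0 0.12 1; 0 0 0 0 0 0.12 1; 0 0 0 0 0 0.12 1; 0 0 0 0 0 0.12 1; 0 0 0 0 0 0.12 1; 0 0 0 0 0 0.096 1; 0 0 0 0 0 0 1' &&  python3 go.py .574 -.212 .25 -85.1
```

```text
time_s: 22.53
tcp_pos: [0.4566, -0.0255, 0.2403]
eef_rot: [179.9, 0.1, -52.6]
contact_force: [0.2, 0.9, -0.6]
gripper_width: 0.0877
time_s: 23.12
tcp_pos: [0.4566, -0.0255, 0.2403]
eef_rot: [179.9, 0.0, -92.4]
contact_force: [0.0, 0.8, -0.0]
gripper_width: 0.0871
t 23.12 pos [ 0.4566 -0.0255  0.2403] rot [179.9197   0.0021 -92.3727] J [ 21.6  -1.  -24.1  -0.  -67.  -23.9]
rotvec [ 0.0014  0.0001 -0.1269] deg 7.27 rows 1.0157971879733405
shift before turn [ 0.1815 -0.125  -0.0098]  after turn [ 0.1959 -0.101  -0.0097] dist 0.2206 rows 5.289937540395877
```

```bash
python3 -m inch '0.026 -0.018 0 0 0 0 1; 0.03 -0.021 0 0 0 0 1; 0.03 -0.021 0 0 0 0 1; 0.03 -0.021 0 0 0 0 1; 0.03 -0.021 0 0 0 0 1; 0.03 -0.021 0 0 0 0 1; 0 0 0 0.001 0 -0.06 1; 0 0 0 0 0 -0.067 1; 0 0 0 0 0 0 1; 0 0 0 0 0 0 1' && python3 go.py .574 -.212 .10 -85.1
python3 - <<'E'
from h import *
cv2.imwrite('pics/m14s.png',cv2.resize(r.capture('side')[80:280,240:460],None,fx=3.5,fy=3.,interpolation=cv2.INTER_CUBIC)[:,:,::-1])
im=r.capture('top'); cv2.imwrite('pics/m14t.png',im[:,:,::-1])
E
```

```text
time_s: 23.95
tcp_pos: [0.5731, -0.206, 0.24]
eef_rot: [180.0, 0.0, -84.8]
contact_force: [0.1, -0.2, 0.0]
gripper_width: 0.0874
t 23.95 pos [ 0.5731 -0.206   0.24  ] rot [179.9607   0.0119 -84.8401] J [ -1.4  13.9  -6.9  -0.  -69.2   6.6]
rotvec [0.0007 0.0002 0.0045] deg 0.26 rows 0.03674829253108711
shift before turn [ 0.0061 -0.0005  0.14  ]  after turn [ 0.0061 -0.0004  0.14  ] dist 0.1402 rows 3.3614832236934653
```

View pics/m14s.png

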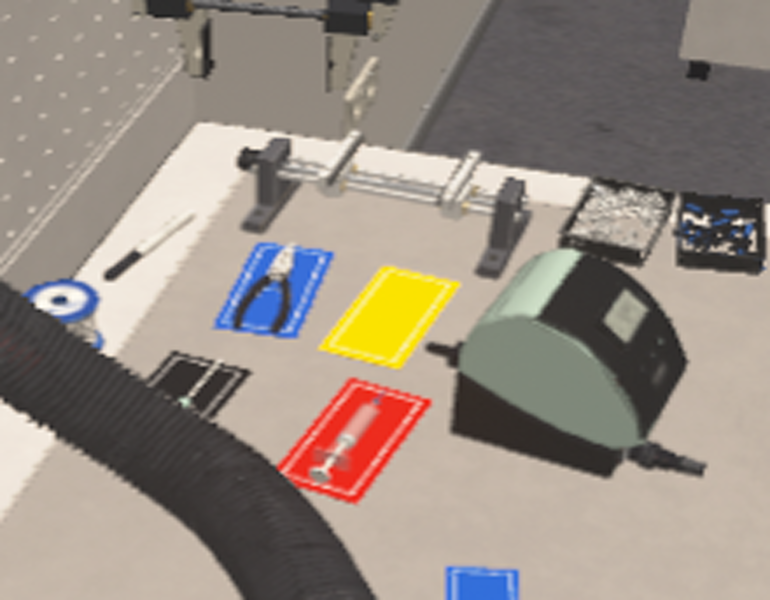

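View pics/m14t.png

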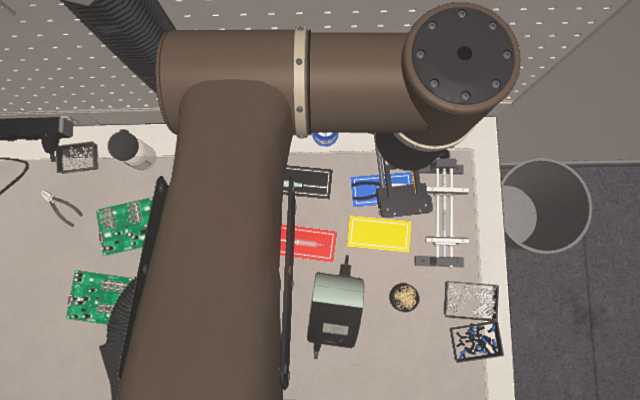

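```bash
python3 - <<'E'
from h import *
o=ortho('side',r.capture('side'),.38,.64,-.31,.06,.010,2000); cv2.imwrite('pics/m15.png',o[:,:,::-1]); print(o.shape)
E
python3 pads.py | head -8
```

```text
(520, 740, 3)
top yellow [ 0.4722 -0.2087] A 0.00973 ang -96.82
side yellow [ 0.4718 -0.2109] A 0.00992 ang -96.79
side red [ 0.4551 -0.0424] A 0.0095 ang -97.85
side blue [ 0.5732 -0.2211] A 0.0094 ang -86.6
pl (440, 720, 3) x0 top 0.628 y left -0.127
sy (440, 720, 3) x0 top 0.528 y left -0.119
dr (440, 720, 3) x0 top 0.511 y left 0.048999999999999995
```

View pics/m15.png

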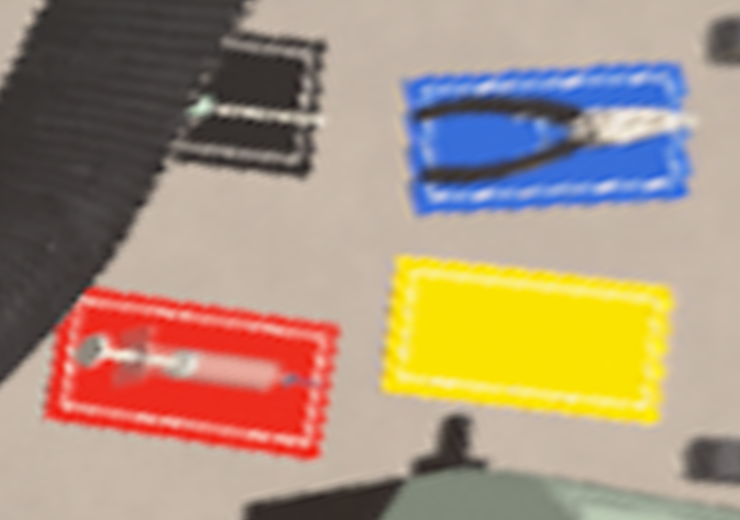

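```bash
python3 - <<'E'
from h import *
np.set_printoptions(precision=3,suppress=True)
k,d,R,t=K('side'); C=-R.T@t
for px in((347,98),(340,120)):
    u=cv2.undistortPoints(np.float64(px).reshape(1,1,2),k,d).ravel(); v=np.r_[u,1]@R
    for y in(-.3,-.34,-.38,-.42,-.5): print(px,C+v*(y-C[1])/v[1])
E
```

```text
(347, 98) [ 0.517 -0.3    0.224]
(347, 98) [ 0.527 -0.34   0.201]
(347, 98) [ 0.537 -0.38   0.178]
(347, 98) [ 0.548 -0.42   0.155]
(347, 98) [ 0.568 -0.5    0.11 ]
(340, 120) [ 0.535 -0.3    0.152]
(340, 120) [ 0.546 -0.34   0.126]
(340, 120) [ 0.556 -0.38   0.101]
(340, 120) [ 0.567 -0.42   0.075]
(340, 120) [ 0.588 -0.5    0.025]
```

```bash
python3 -m inch '0.005 -0.002 0.03 0 0 0.004 1; 0 0 0.035 0 0 0 1; 0 0 0.035 0 0 0 1; 0 0 0.03 0 -0.05 0 1; 0 0 0 0 -0.105 0 1; 0 0 0 0 -0.105 0 1; 0 0 0 0 -0.054 0 1; 0 0 0 0 0 0 1; 0 0 0 0 0 0 1' && python3 go.py .5744 -.2108 .0085 -85.1
python3 - <<'E'
from h import *
cv2.imwrite('pics/m16s.png',cv2.resize(r.capture('side')[40:260,240:460],None,fx=2.7,fy=2.7,interpolation=cv2.INTER_CUBIC)[:,:,::-1])
im=r.capture('top'); cv2.imwrite('pics/m16t.png',im[:,:,::-1])
E
```

```text
time_s: 25.0
tcp_pos: [0.5757, -0.2118, 0.1099]
eef_rot: [180.0, 18.0, -85.2]
contact_force: [0.1, -0.3, 0.3]
gripper_width: 0.0876
t 25.0 pos [ 0.5757 -0.2118  0.1099] rot [179.9595  17.9501 -85.2189] J [-13.5  26.1  -1.8 -18.3 -69.   25.9]
rotvec [ 0.0004  0.3133 -0.0019] deg 17.95 rows 2.5070475716478167
shift before turn [0.0302 0.0011 0.0968]  after turn [-0.0011  0.0012  0.1014] dist 0.1014 rows 2.4307717665812167
```

View pics/m16s.png

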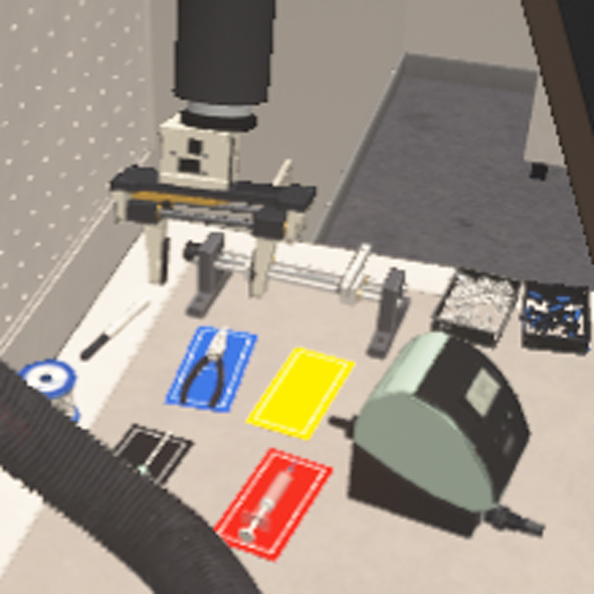

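```bash
python3 -m inch '0.007 0.001 0.022 0 0 0 1; 0.009 0 0.03 0 0 0 1; 0.008 0 0.026 0 0 0 1; 0.004 0 0.012 0 0 0 1; 0 0 0 0 0 0 1; 0 0 0 0 0 0 1; 0 0 0 0 0 0 1' && python3 go.py .5744 -.2108 .0085 -85.1
python3 - <<'E'
from h import *
cv2.imwrite('pics/m17s.png',cv2.resize(r.capture('side')[40:260,240:460],None,fx=2.7,fy=2.7,interpolation=cv2.INTER_CUBIC)[:,:,::-1])
im=r.capture('top'); cv2.imwrite('pics/m17t.png',im[:,:,::-1])
E
```

```text
time_s: 25.68
tcp_pos: [0.5758, -0.2096, 0.018]
eef_rot: [-179.9, 17.9, -85.0]
contact_force: [-0.2, -0.4, 0.6]
gripper_width: 0.0875
t 25.68 pos [ 0.5758 -0.2096  0.018 ] rot [-179.8691   17.9061  -84.9645] J [-13.4  31.7  -5.7 -19.8 -59.9  29.5]
rotvec [-0.0019  0.3125  0.002 ] deg 17.91 rows 2.50096554959642
shift before turn [0.0039 0.0015 0.0087]  after turn [0.001  0.0015 0.0095] dist 0.0097 rows 0.23215297859996525
```

View pics/m17s.png

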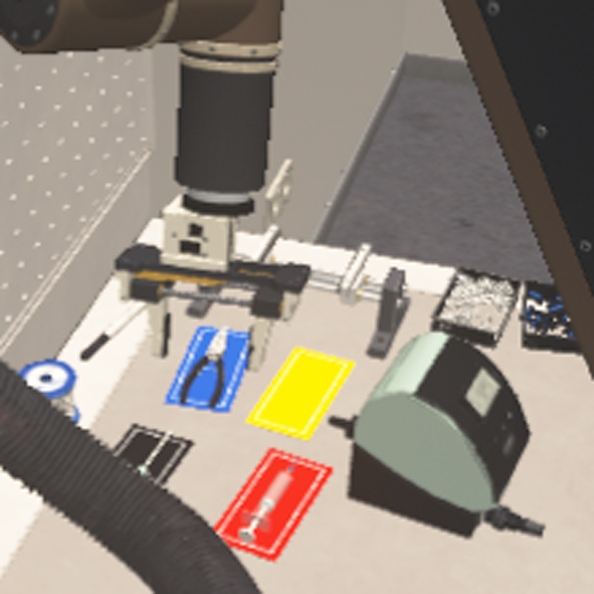

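View pics/m17t.png

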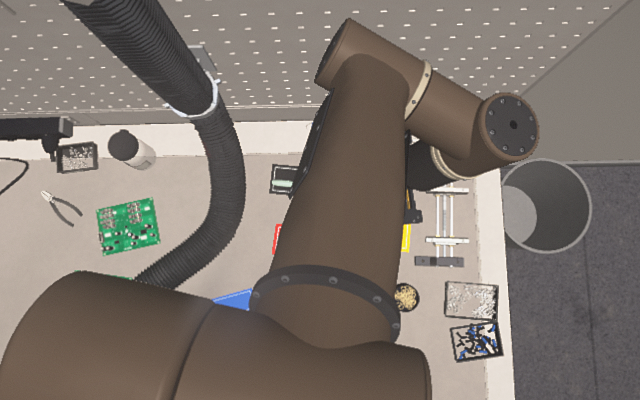

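```bash
python3 -m inch '0.002 0.0015 0.005 0 0 0 1; 0.0015 0 0.0035 0 0 0 1; 0 0 0 0 0 0 1; 0 0 0 0 0 0 0.7; 0 0 0 0 0 0 0.5; 0 0 0 0 0 0 0.3; 0 0 0 0 0 0 0.1; 0 0 0 0 0 0 0; 0 0 0 0 0 0 0; 0 0 0 0 0 0 0; 0 0 0 0 0 0 0; 0 0 0 0 0 0 0; 0 0 0 0 0 0 0; 0 0 0 0 0 0 0; 0 0 0 0 0 0 0; 0 0 0 0 0 0 0; 0 0 0 0 0 0 0' 20 && python3 go.py .5744 -.2108 .0085 -85.1
python3 - <<'E'
from h import *
cv2.imwrite('pics/m18s.png',cv2.resize(r.capture('side')[130:230,270:400],None,fx=5,fy=5,interpolation=cv2.INTER_CUBIC)[:,:,::-1])
E
```

```text
time_s: 27.2
tcp_pos: [0.5732, -0.2104, 0.0071]
eef_rot: [-180.0, 18.0, -85.1]
contact_force: [-0.2, -0.4, 1.3]
gripper_width: 0.0332
t 27.2 pos [ 0.5732 -0.2104  0.0071] rot [-179.9906   17.9973  -85.0716] J [-13.6  32.4  -6.2 -20.  -58.9  30.1]
rotvec [-0.0001  0.3141  0.0005] deg 18.0 rows 2.5135930798019457
shift before turn [ 0.0001 -0.0011 -0.0015]  after turn [ 0.0005 -0.0011 -0.0014] dist 0.0019 rows 0.04528068047119847
```

View pics/m18s.png

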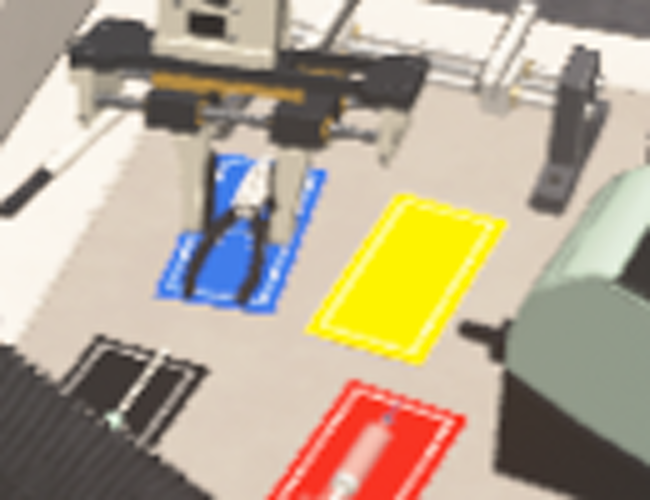

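```bash
python3 -m inch '0 0 0 0 0 0 0; 0 0 0 0 0 0 0; 0 0 0 0 0 0 0; 0 0 0 0 0 0 0' 20;python3 -m inch '0 0 0 0 0 0 0; 0 0 0 0 0 0 0; 0 0 0 0 0 0 0' 30
```

```text
time_s: 27.58
tcp_pos: [0.5732, -0.2104, 0.0071]
eef_rot: [-180.0, 18.0, -85.1]
contact_force: [0.4, 0.4, 2.1]
gripper_width: 0.0331
time_s: 27.83
tcp_pos: [0.5732, -0.2104, 0.0071]
eef_rot: [-180.0, 18.0, -85.1]
contact_force: [-0.2, 1.3, 1.8]
gripper_width: 0.032
```

```bash
python3 -m inch '-0.002 0 -0.006 0 0 0 0; -0.003 0 -0.01 0 0 0 0; -0.003 0 -0.01 0 0 0 0; 0 0 0 0 0 0 0; 0 0 0 0 0 0 0' 30
python3 - <<'E'
from h import *
cv2.imwrite('pics/m19s.png',cv2.resize(r.capture('side')[130:230,270:400],None,fx=5,fy=5,interpolation=cv2.INTER_CUBIC)[:,:,::-1])
E
```

```text
time_s: 28.25
tcp_pos: [0.5739, -0.2111, 0.0356]
eef_rot: [-179.9, 17.9, -85.0]
contact_force: [0.4, 0.5, -0.8]
gripper_width: 0.0321
```

View pics/m19s.png

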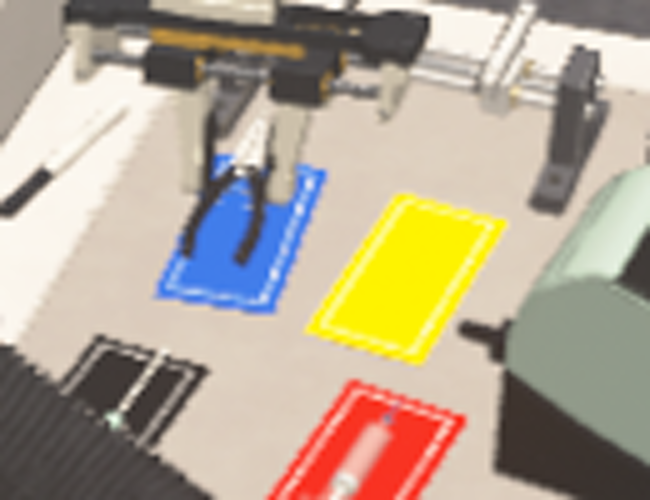

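```bash
sed -e "s/\[180,0,yaw\]/[180,float(sys.argv[5]),yaw]/" go.py > gol.py
python3 -m inch '-0.009 0 -0.028 0 0 0 0; -0.009 0 -0.028 0 0 0 0; -0.009 0 -0.028 0 0 0 0; -0.009 0 -0.028 0 0 0 0; 0 0 0 0 0 0 0; 0 0 0 0 0 0 0' && python3 gol.py .4728 -.2033 .15 -96.8 18
```

```text
time_s: 28.8
tcp_pos: [0.5741, -0.2114, 0.1537]
eef_rot: [-179.8, 17.9, -85.0]
contact_force: [-1.1, -0.6, -1.6]
gripper_width: 0.0323
t 28.8 pos [ 0.5741 -0.2114  0.1537] rot [-179.7837   17.9264  -85.0045] J [-13.5  23.5   0.3 -17.8 -73.2  24.6]
rotvec [ 0.0597 -0.0009  0.1958] deg 11.73 rows 1.6383784156543277
shift before turn [-0.0149  0.1002  0.0084]  after turn [0.0049 0.1015 0.0023] dist 0.1017 rows 2.4386076177169227
```

```bash
python3 -m inch '-0.002 0.014 0.001 0 0 0 0; -0.004 0.026 0.002 0 0 0 0; -0.004 0.026 0.002 0 0 0 0; -0.004 0.026 0.002 0 0 0 0; -0.001 0.008 0.001 0.02 0 0.065 0; 0 0 0 0.02 0 0.065 0; 0 0 0 0.02 0 0.066 0; 0 0 0 0 0 0 0; 0 0 0 0 0 0 0' && python3 gol.py .4728 -.2033 .009 -96.8 18
python3 - <<'E'
from h import *
cv2.imwrite('pics/m20s.png',cv2.resize(r.capture('side')[80:260,240:460],None,fx=3.4,fy=3.4,interpolation=cv2.INTER_CUBIC)[:,:,::-1])
im=r.capture('top'); cv2.imwrite('pics/m20t.png',im[:,:,::-1])
E
```

```text
time_s: 29.55
tcp_pos: [0.4714, -0.2029, 0.1481]
eef_rot: [179.7, 18.0, -96.8]
contact_force: [-0.0, 0.4, -0.3]
gripper_width: 0.0323
t 29.55 pos [ 0.4714 -0.2029  0.1481] rot [179.7117  18.0024 -96.8046] J [-15.9  14.4 -13.6 -19.4 -66.5  17.6]
rotvec [ 0.005   0.     -0.0001] deg 0.29 rows 0.04007746707600887
shift before turn [ 0.0432 -0.0021  0.1322]  after turn [ 0.0432 -0.0014  0.1322] dist 0.1391 rows 3.335168153128934
```

View pics/m20s.png

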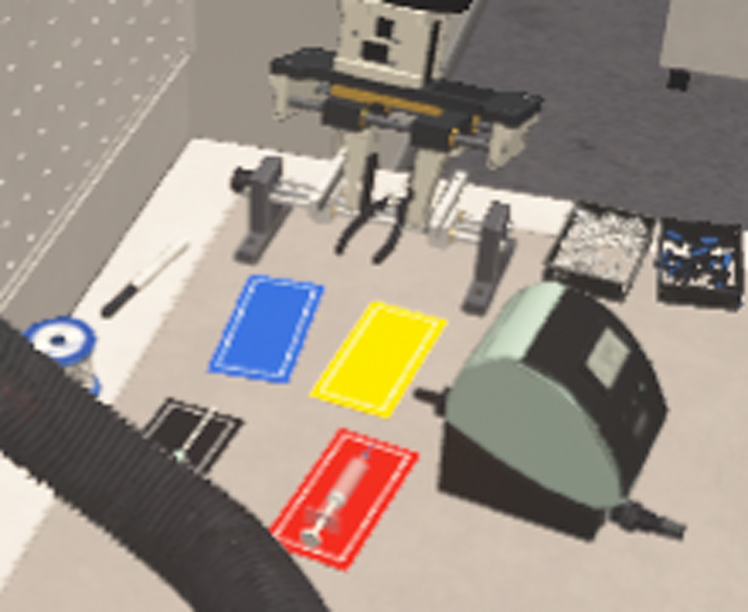

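View pics/m20t.png

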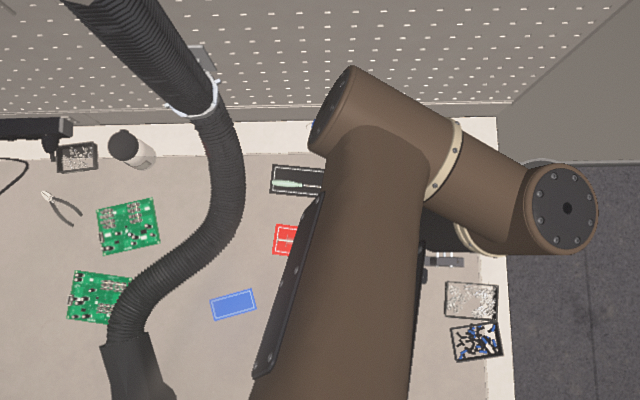

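```bash
python3 -m inch '0.006 -0.002 0.018 0.005 0 0 0; 0.009 0 0.028 0 0 0 0; 0.009 0 0.028 0 0 0 0; 0.009 0 0.028 0 0 0 0; 0.005 0 0.014 0 0 0 0; 0 0 0 0 0 0 0; 0 0 0 0 0 0 0; 0 0 0 0 0 0 0' && python3 gol.py .4728 -.2033 .008 -96.8 18
python3 - <<'E'
from h import *
cv2.imwrite('pics/m21s.png',cv2.resize(r.capture('side')[80:260,240:460],None,fx=3.4,fy=3.4,interpolation=cv2.INTER_CUBIC)[:,:,::-1])
E
```

```text
time_s: 30.32
tcp_pos: [0.475, -0.204, 0.0276]
eef_rot: [-179.9, 17.9, -96.8]
contact_force: [-0.7, -0.3, -0.4]
gripper_width: 0.0323
t 30.32 pos [ 0.475  -0.204   0.0276] rot [-179.8681   17.9494  -96.797 ] J [-16.3  23.1 -18.9 -22.4 -53.   23.9]
rotvec [-0.0023 -0.0009  0.0001] deg 0.14 rows 0.019616870837936014
shift before turn [0.0056 0.0023 0.0187]  after turn [0.0056 0.0023 0.0187] dist 0.0197 rows 0.4721585503244593
```

View pics/m21s.png

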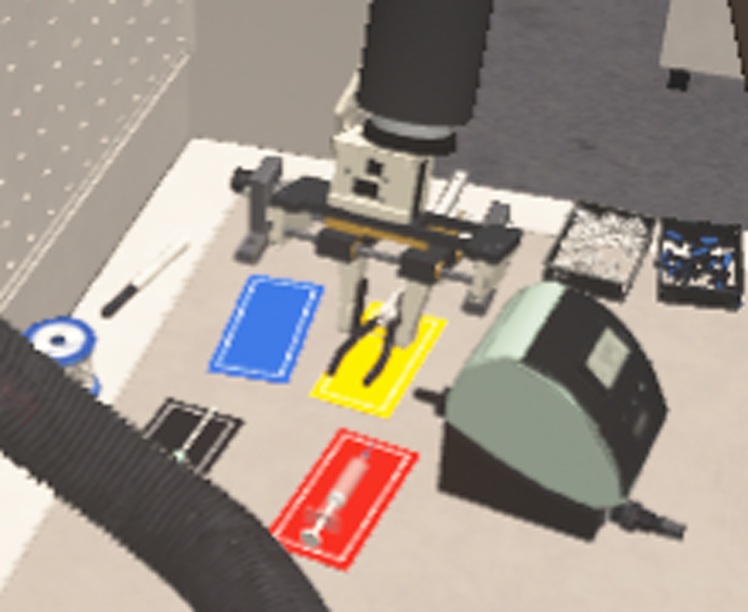

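```bash
python3 -m inch '0.003 0.002 0.009 -0.002 0 0 0; 0.0015 0 0.005 0 0 0 0; 0.001 0 0.003 0 0 0 0; 0 0 0 0 0 0 0; 0 0 0 0 0 0 0; 0 0 0 0 0 0 0' && python3 gol.py .4728 -.2033 .0075 -96.8 18
```

```text
time_s: 30.87
tcp_pos: [0.4723, -0.2035, 0.0091]
eef_rot: [180.0, 18.0, -96.9]
contact_force: [0.6, 0.5, 0.2]
gripper_width: 0.032
t 30.87 pos [ 0.4723 -0.2035  0.0091] rot [179.9725  17.9708 -96.8713] J [-16.4  24.6 -19.7 -23.  -51.2  24.9]
rotvec [ 0.0001 -0.0005 -0.0012] deg 0.07 rows 0.01034301543576143
shift before turn [ 0.0002 -0.0005  0.0016]  after turn [ 0.0002 -0.0005  0.0016] dist 0.0016 rows 0.03940824884605832
```

Lower the last 2 mm, check pliers in side view before release.

```bash
python3 -m inch '0.0005 0 0.0015 0 0 0 0; 0 0 0.0005 0 0 0 0; 0 0 0 0 0 0 0; 0 0 0 0 0 0 0'
python3 - <<'E'
from h import *
o=ortho('side',r.capture('side'),.38,.64,-.31,.06,.010,2000); cv2.imwrite('pics/m22.png',o[:,:,::-1])
E
```

```text
time_s: 31.2
tcp_pos: [0.4724, -0.2035, 0.0071]
eef_rot: [180.0, 18.0, -96.9]
contact_force: [0.2, -0.5, 0.3]
gripper_width: 0.0323
```

View pics/m22.png

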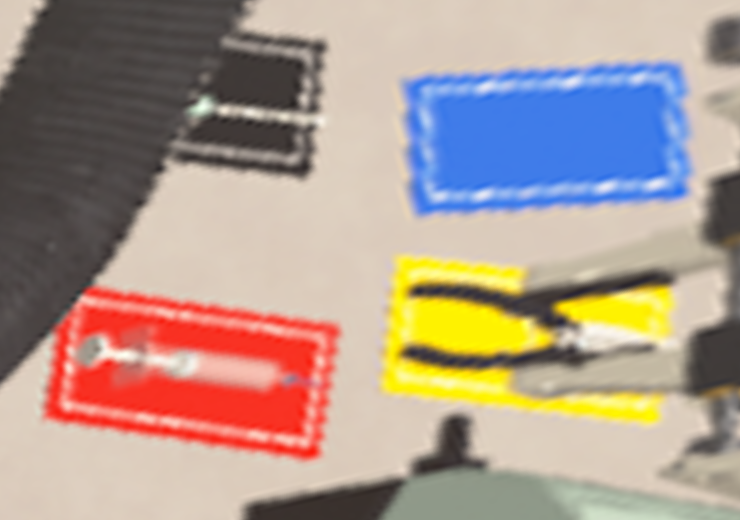

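```bash
python3 -m inch '0 0 0 0 0 0 0.4; 0 0 0 0 0 0 0.5; 0 0 0 0 0 0 0.6; 0 0 0 0 0 0 0.7; 0 0 0 0 0 0 0.7; 0 0 0 0 0 0 0.7; 0 0 0 0 0 0 0.7; 0 0 0 0 0 0 0.7; -0.003 0 -0.009 0 0 0 0.7; -0.006 0 -0.019 0 0 0 0.7; -0.01 0 -0.03 0 0 0 0.7; -0.01 0 -0.03 0 0 0 0.7; -0.01 0 -0.03 0 0 0 0.7; -0.01 0 -0.03 0 0 0 0.7; -0.01 0 -0.03 0 0 0 0.7' 20
python3 - <<'E'
from h import *
o=ortho('side',r.capture('side'),.38,.64,-.31,.06,.010,2000); cv2.imwrite('pics/m23.png',o[:,:,::-1])
E
python3 gol.py .5891 -.0054 .19 -96.5 0
```

```text
time_s: 32.5
tcp_pos: [0.472, -0.2021, 0.1967]
eef_rot: [180.0, 18.0, -96.9]
contact_force: [0.3, -1.2, -0.8]
gripper_width: 0.0612
t 32.55 pos [ 0.4746 -0.2038  0.2033] rot [-179.4915   17.7462  -96.6676] J [-15.7  11.2 -10.1 -18.5 -71.9  15.3]
rotvec [-0.0093  0.3097 -0.0043] deg 17.75 rows 2.479735551973263
shift before turn [-0.1963 -0.09    0.0776]  after turn [-0.2101 -0.0913  0.0133] dist 0.2294 rows 5.5021461821074285
```

View pics/m23.png

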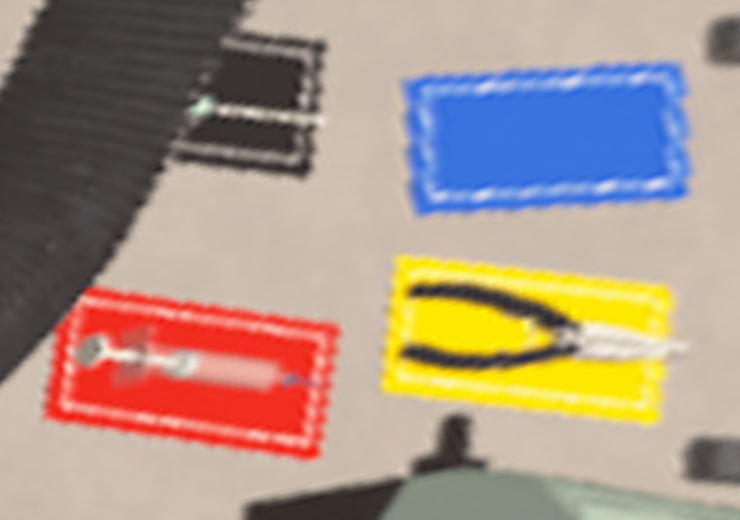

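```bash
python3 -m inch '0 0 0 -0.003 0.1 -0.001 0.7; 0 0 0 -0.003 0.105 -0.001 0.7; 0 0 0 -0.003 0.105 -0.001 0.7; -0.015 -0.006 0 0 0 0 0.7; -0.033 -0.014 0 0 0 0 0.7; -0.033 -0.014 0 0 0 0 0.7; -0.033 -0.014 0 0 0 0 0.7; -0.033 -0.014 0 0 0 0 0.7; -0.033 -0.014 0 0 0 0 0.7; -0.03 -0.014 0 0 0 0 0.7; 0 0 0 0 0 0 0.7; 0 0 0 0 0 0 0.7' 20 && python3 gol.py .5891 -.0054 .1 -96.5 0
python3 - <<'E'
from h import *
im=r.capture('top'); cv2.imwrite('pics/m24t.png',im[:,:,::-1])
o=ortho('top',im,.35,.65,-.31,.09,.010,1900); cv2.imwrite('pics/m24.png',o[:,:,::-1])
E
python3 pads.py | head -8
```

```text
time_s: 33.55
tcp_pos: [0.5865, -0.0024, 0.1941]
eef_rot: [179.5, 0.2, -96.5]
contact_force: [-1.4, -0.1, -0.7]
gripper_width: 0.0614
t 33.55 pos [ 0.5865 -0.0024  0.1941] rot [179.4544   0.1965 -96.4919] J [ 18.6  13.9 -12.9  -0.5 -63.6 -24.9]
rotvec [0.0095 0.0034 0.0002] deg 0.58 rows 0.08100323883280798
shift before turn [ 0.003  -0.0039  0.0941]  after turn [ 0.0027 -0.003   0.0941] dist 0.0942 rows 2.2592941819190293
top yellow [ 0.4722 -0.2088] A 0.00973 ang -96.84
top red [ 0.4557 -0.0402] A 0.00946 ang -98.76
top blue [ 0.5735 -0.2192] A 0.00941 ang -86.35
side yellow [ 0.4718 -0.2109] A 0.00991 ang -96.79
side red [ 0.4551 -0.0423] A 0.00948 ang -97.85
side blue [ 0.5732 -0.2211] A 0.00942 ang -86.62
pl (440, 720, 3) x0 top 0.628 y left -0.127
sy (440, 720, 3) x0 top 0.528 y left -0.119
```

View pics/m24.png

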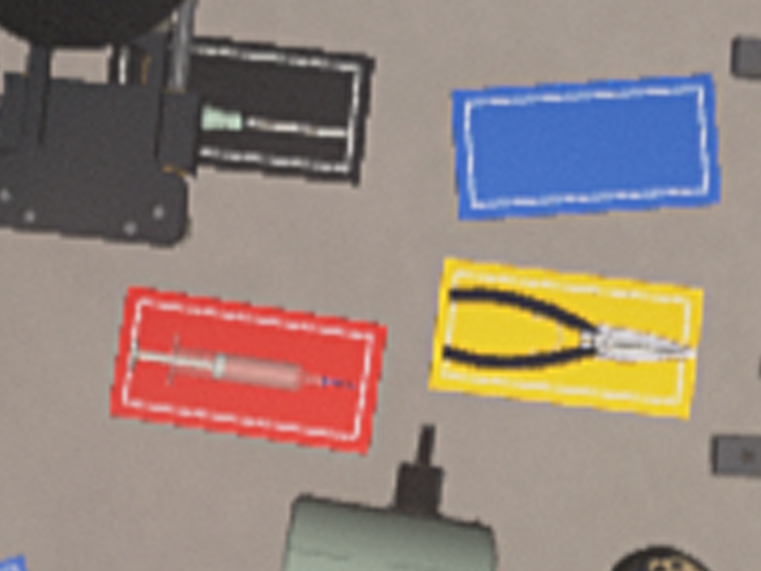

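```bash
python3 -m inch '0.003 -0.003 0.03 0.009 0.003 0 0.7; 0 0 0.035 0 0 0 0.7; 0 0 0.035 0 0 0 0.7; 0 0 0.035 0 0 0 0.7; 0 0 0.03 0 0 0 0.7; 0 0 0.012 0 0 0 0.7; 0 0 0.004 0 0 0 0.7; 0 0 0 0 0 0 0.7; 0 0 0 0 0 0 0.7' && python3 gol.py .5891 -.0054 .0078 -96.5 0
```

```text
time_s: 34.5
tcp_pos: [0.5892, -0.0074, 0.0145]
eef_rot: [-179.9, 0.1, -96.6]
contact_force: [0.2, -0.1, -0.2]
gripper_width: 0.0614
t 34.5 pos [ 0.5892 -0.0074  0.0145] rot [-179.9187    0.0616  -96.6446] J [ 18.3  25.  -24.3  -0.  -40.6 -24.9]
rotvec [-0.0014  0.0011 -0.0025] deg 0.18 rows 0.024711604309418628
shift before turn [-0.0019  0.0003  0.0067]  after turn [-0.002   0.0003  0.0067] dist 0.0069 rows 0.16655436040039046
```

```bash
python3 -m inch '-0.002 0 0.005 0 0 0 0.7; 0 0 0.0015 0 0 0 0.7; 0 0 0 0 0 0 0.5; 0 0 0 0 0 0 0.3; 0 0 0 0 0 0 0.1; 0 0 0 0 0 0 0; 0 0 0 0 0 0 0; 0 0 0 0 0 0 0; 0 0 0 0 0 0 0; 0 0 0 0 0 0 0; 0 0 0 0 0 0 0; 0 0 0 0 0 0 0; 0 0 0 0 0 0 0' 20 && python3 gol.py .5891 -.0054 .0078 -96.5 0 && python3 -m inch '0 0 -0.01 0 0 0 0; 0 0 -0.02 0 0 0 0; 0 0 -0.03 0 0 0 0; 0 0 -0.035 0 0 0 0; 0 0 -0.03 0 0 0 0; 0 0 -0.02 0 0 0 0; 0 0 0 0 0 0 0; 0 0 0 0 0 0 0' 
python3 gol.py .5715 -.1900 .15 -86.5 0
```

```text
time_s: 35.58
tcp_pos: [0.5887, -0.005, 0.0069]
eef_rot: [-180.0, 0.0, -96.6]
contact_force: [-0.1, -0.2, 1.0]
gripper_width: 0.0134
t 35.58 pos [ 0.5887 -0.005   0.0069] rot [-179.9958    0.0444  -96.619 ] J [ 18.5  25.6 -24.6  -0.1 -39.8 -25.1]
rotvec [-0.0001  0.0008 -0.0021] deg 0.13 rows 0.01774762864540016
shift before turn [ 0.0004 -0.0004 -0.0009]  after turn [ 0.0004 -0.0004 -0.0009] dist 0.0011 rows 0.026041654930308474
time_s: 36.25
tcp_pos: [0.5893, -0.0049, 0.154]
eef_rot: [-179.8, 0.1, -96.6]
contact_force: [-0.7, 0.0, -0.5]
gripper_width: 0.0135
t 36.25 pos [ 0.5893 -0.0049  0.154 ] rot [-179.813     0.1335  -96.6187] J [ 18.5  15.7 -16.3  -0.  -57.8 -25.1]
rotvec [-0.0035  0.002  -0.1766] deg 10.12 rows 1.4136145693502962
shift before turn [ 0.186  -0.0036  0.0036]  after turn [0.1837 0.0291 0.004 ] dist 0.186 rows 4.461516029554919
```

```bash
python3 -m inch '0.015 0 0 -0.003 0.002 0 0; 0.034 -0.001 0 0 0 0 0; 0.034 -0.001 0 0 0 0 0; 0.034 -0.001 0 0 0 0 0; 0.034 -0.001 0 0 0 0 0; 0.025 0 0 0 0 0 0; 0.01 0 0 0 0 -0.058 0; 0 0 0 0 0 -0.06 0; 0 0 0 0 0 -0.058 0; 0 0 0 0 0 0 0; 0 0 0 0 0 0 0' && python3 gol.py .5715 -.1906 .03 -86.5 0
python3 - <<'E'
from h import *
cv2.imwrite('pics/m25s.png',cv2.resize(r.capture('side')[60:260,240:460],None,fx=3,fy=3,interpolation=cv2.INTER_CUBIC)[:,:,::-1])
E
```

```text
time_s: 37.17
tcp_pos: [0.5704, -0.1907, 0.151]
eef_rot: [179.7, -0.0, -86.7]
contact_force: [0.1, 0.0, -1.0]
gripper_width: 0.0139
t 37.17 pos [ 0.5704 -0.1907  0.151 ] rot [179.6948  -0.0241 -86.6643] J [  0.1  17.2 -14.6   0.  -58.5   3.2]
rotvec [ 0.0053 -0.0004 -0.0029] deg 0.35 rows 0.04853787433159951
shift before turn [-0.0001 -0.0018  0.121 ]  after turn [-0.     -0.0011  0.121 ] dist 0.121 rows 2.9010994813716033
```

View pics/m25s.png

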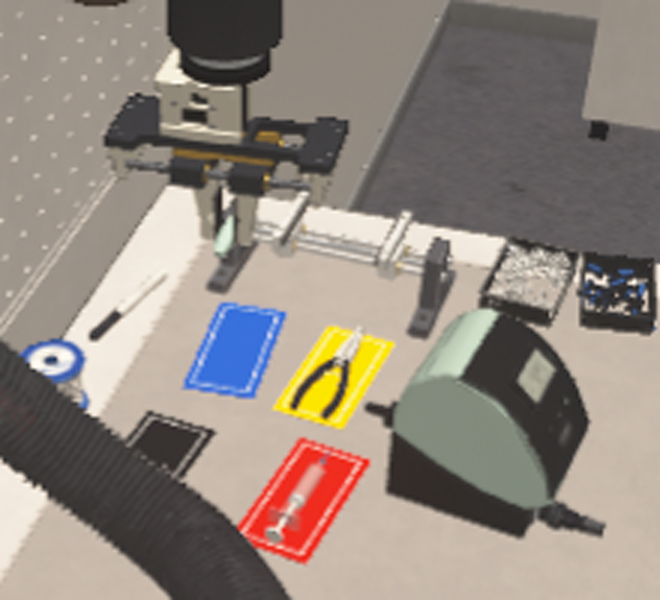

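```bash
python3 -m inch '0 -0.001 0.02 0.005 0 -0.003 0; 0 0 0.03 0 0 0 0; 0 0 0.03 0 0 0 0; 0 0 0.03 0 0 0 0; 0 0 0.015 0 0 0 0; 0 0 0.006 0 0 0 0; 0 0 0 0 0 0 0; 0 0 0 0 0 0 0; 0 0 0 0 0 0 0' && python3 gol.py .5715 -.1906 .0075 -86.5 0
```

```text
time_s: 37.97
tcp_pos: [0.5735, -0.1903, 0.0225]
eef_rot: [-179.8, -0.1, -86.4]
contact_force: [0.2, -0.3, -1.0]
gripper_width: 0.0138
t 37.97 pos [ 0.5735 -0.1903  0.0225] rot [-179.7694   -0.0641  -86.3529] J [  0.2  25.4 -22.1   0.1 -42.2   3.4]
rotvec [-0.004  -0.0011  0.0026] deg 0.28 rows 0.03924726695964603
shift before turn [0.0001 0.0021 0.015 ]  after turn [0.0002 0.002  0.015 ] dist 0.0151 rows 0.36235121682473437
```

```bash
python3 -m inch '0 0.002 0.008 -0.004 -0.001 0.002 0; 0 0 0.004 0 0 0 0; 0 0 0.002 0 0 0 0; 0 0 0.001 0 0 0 0; 0 0 0 0 0 0 0; 0 0 0 0 0 0 0; 0 0 0 0 0 0 0' && python3 gol.py .5715 -.1906 .0072 -86.5 0
```

```text
time_s: 38.55
tcp_pos: [0.5701, -0.1904, 0.0068]
eef_rot: [179.9, 0.0, -86.5]
contact_force: [-2.5, 1.8, 8.3]
gripper_width: 0.0136
t 38.55 pos [ 0.5701 -0.1904  0.0068] rot [179.8711   0.0136 -86.4684] J [  0.1  26.6 -22.9  -0.  -40.7   3.4]
rotvec [0.0022 0.0002 0.0006] deg 0.13 rows 0.018627014770504265
shift before turn [ 0.0003 -0.0014 -0.0004]  after turn [ 0.0003 -0.0014 -0.0004] dist 0.0014 rows 0.03432390013722102
```

```bash
python3 -m inch '0 0 0 0 0 0 0.2; 0 0 0 0 0 0 0.35; 0 0 0 0 0 0 0.5; 0 0 0 0 0 0 0.5; 0 0 0 0 0 0 0.5; 0 0 0 0 0 0 0.5; 0 0 0 0 0 0 0.5; 0 0 -0.01 0 0 0 0.5; 0 0 -0.02 0 0 0 0.5; 0 0 -0.035 0 0 0 0.5; 0 0 -0.035 0 0 0 0.5; 0 0 -0.035 0 0 0 0.5; 0 0 -0.035 0 0 0 0.5; 0 0 -0.03 0 0 0 0.5; 0 0 0 0 0 0 0.5' 20
python3 gol.py .5 -.04 .22 -95 0
```

```text
time_s: 39.8
tcp_pos: [0.574, -0.1914, 0.2144]
eef_rot: [-179.5, -0.2, -86.4]
contact_force: [0.8, 0.2, 1.4]
gripper_width: 0.0438
t 39.8 pos [ 0.574  -0.1914  0.2144] rot [-179.483    -0.1537  -86.4163] J [  0.1  14.2 -10.1   0.1 -65.3   3.4]
rotvec [-0.0092 -0.002   0.1498] deg 8.6 rows 1.2012995010369716
shift before turn [-0.1557  0.0643 -0.0066]  after turn [-0.1443  0.0869 -0.0056] dist 0.1686 rows 4.0423219735449045
```

```bash
python3 -m inch '-0.02 -0.002 0 0 0 0 0.5; -0.035 -0.003 0 0 0 0 0.5; -0.035 -0.003 0 0 0 0 0.5; -0.035 -0.003 0 0 0 0 0.5; -0.035 -0.003 0 0 0 0 0.5; -0.03 -0.003 0 0 0 0 0.5; 0 0 0 0 0 0 0.5; 0 0 0 0 0 0 0.5; 0 0 0 0 0 0 0.5'
python3 - <<'E'
from h import *
im=r.capture('top'); cv2.imwrite('pics/m26t.png',im[:,:,::-1])
o=ortho('top',im,.40,.64,-.31,.06,.008,2100); cv2.imwrite('pics/m26.png',o[:,:,::-1])
o=ortho('side',r.capture('side'),.40,.64,-.31,.06,.008,2100); cv2.imwrite('pics/m26s.png',o[:,:,::-1])
E
```

```text
time_s: 40.55
tcp_pos: [0.5759, 0.0002, 0.2064]
eef_rot: [179.9, 0.0, -86.4]
contact_force: [-0.4, 0.2, 0.3]
gripper_width: 0.0436
```

View pics/m26.png

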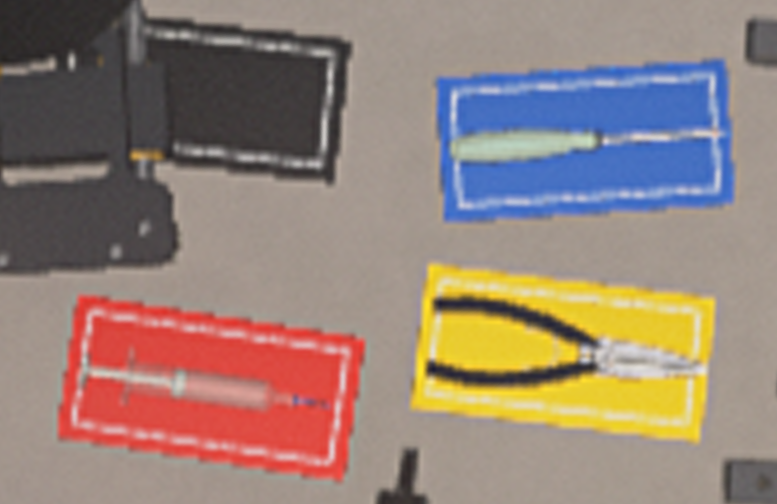

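View pics/m26s.png

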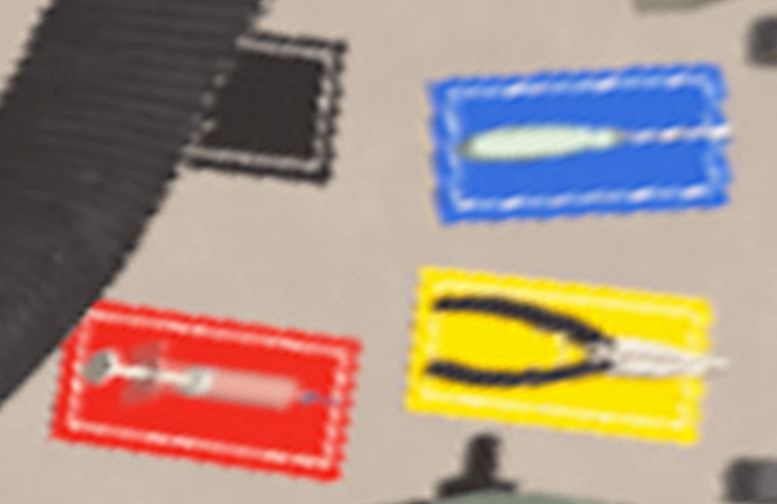

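View pics/m26t.png

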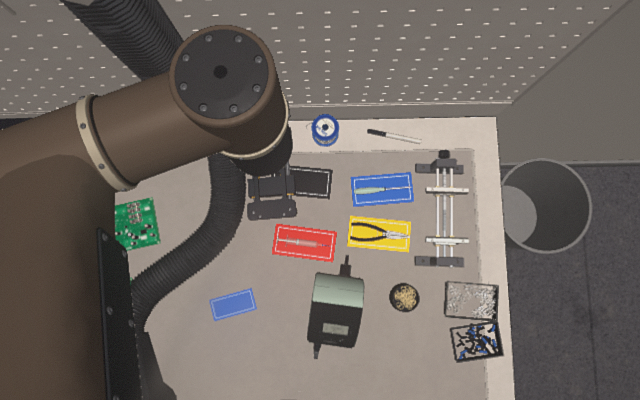

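```bash
python3 - <<'E'
from plant import r
s=r.get_state(); print(s['time_s'],s['contact_force']); print(r.close_job())
E
```

```text
40.65 [-0.60965588 -0.05518131  0.2551611 ]
the job is handed in; nothing more can be done
None
```

I parked the screwdriver on the black pad first. Then I moved the syringe to red (turned end for end), the pliers to yellow and the screwdriver from black to blue. The job was handed in at about 41 s, with the gripper empty and in the air.

Last checks, from the top and side pictures, which the calibration puts within about 2 mm:
- **Screwdriver on blue:** under 1 mm off centre, within about 0.5° of the pad's length.
- **Pliers on yellow:** about 1.5 to 3 mm off centre lengthways, the larger figure from the side view, and within 1 to 2° of the pad's length.
- **Syringe on red:** about 3 mm off centre lengthways, and aligned with the pad to about 0.5°. I left it as it was.
- **Bystanders:** the spool, tip cleaner and marker are where they were in the first picture. The wrist force never read above about 9 N.

No check failed. The top and side views of the pad centres differed by about 2 mm throughout, so I aimed at their average.

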